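Close up the bench filter press

TASK

Get the bench filter press ready for dewatering waste glaze: while the screw is still pinned, lift every white filter plate out of the wooden draining rack and hang it upright by its side lugs on the press's two bars, between the fixed head and the platen. Only then draw the lock pin up out of its bore and park it, hanging by its collar, in the open side notch of the pin plate, and wind the spoked capstan, spoke after spoke, until the whole pack of plates is squeezed firmly between head and platen and the capstan will turn no further under a firm push. Leave the other things on the shelf where they are.

Things in the scene. Friction and masses are not known exactly. Their poses are not given: they have to be found in the camera images.
- press: Grey bench filter press, fixed. Origin on the shelf; y runs along its two side bars, x across (+x away from the robot), z up. Fixed head: block 165 mm high, inner face at y -160 mm. Tail frame at y +45 to +75 mm, 158 mm high, 200 mm wide, carries screw, capstan and pin plate. Screw axis along y at x 0, z 110 mm.
- bars (a point): Midway between the two side bars, level with their tops (z 135 mm), halfway between the head's face and the platen's face when fully back (y -82 mm in the press). The bars are round steel, 18 mm thick, axes 75 mm to either side (press x), running along the press's y from the head to the tail frame.
- head: The fixed head of the press (same frame as press): the pack is squeezed against its inner face at y -160 mm.
- platen: Moving pressing plate, 128 mm wide, from z 51 to 169 mm. Origin at the centre of its pressing face, on the screw axis (y -4 mm in the press when fully back). It slides along the press's y, 24 mm towards the head (-y) per turn of the capstan, and cannot be pushed by hand.
- capstan (a joint): Angle of the spoked capstan (rad): 0 with the screw fully back, as at the start. It grows as upper spokes are pushed to the press's +x (away from the robot), which closes the press. Four spokes; at angle q one points at 45 degrees + q from straight up towards +x, the others 90 degrees apart. Friction about 0.25 N m: it stays where left. It stiffens within a fraction of a turn once the pack is tight.
- capstan_hub (a point): Capstan centre, on the screw axis in the plane of the spokes (y +150 mm in the press, z 110 mm). Spokes: smooth steel rods 14 mm thick with black balls 24 mm across, ball centres 90 mm from the axis; they turn in the upright plane square to the bars. Hub 62 mm in diameter; the 32 mm screw sticks out through it in +y, by up to about 110 mm.
- pin: Steel lock pin, 79 mm tall, 90 g; origin at its foot, z along it. Shank 12 mm thick, 37 mm long; then a collar 26 mm across, 6 mm thick; then a round grip 18 mm thick, 36 mm tall. At the start it stands in the bore, collar on the pin plate, shank between the teeth of the capstan's flange so that the capstan cannot turn; lift it 40 mm or more to clear the plate.
- pin_collar (a point): Point on the pin's axis at the underside of its collar (37 mm above its foot).
- bore (a point): Mouth of the pin's bore, 15 mm square, at the upper face of the pin plate: a steel plate 20 mm thick (z 158 to 178 mm) on the tail frame, overhanging towards the capstan.
- notch (a point): Middle of the parking notch at the upper face of the pin plate, 77 mm to the -x side of the bore. It is 18 mm wide, open to the press's -x side, above and below; the parked pin hangs in it upright, its collar on the plate.
- rack: Wooden draining rack, fixed, origin under its centre, 150 mm (x) by 216 mm (y): floor 12 mm thick, four slots at y -78, -26, +26, +78 mm between cleats 45 mm above the floor. A plate stands upright in a slot, its thickness along the rack's y. Some slots are empty.
- plate0: White plastic filter plate, 0.3 kg, may be absent; all alike. Origin under its middle. Body 120 wide (x), 30 thick (y), 120 mm high (z). Side lugs: 194 mm across, 20 thick, undersides 85 mm up. Grip web on top: 50 wide (x), 10 thick (y), from 120 to 156 mm up. Hung, its underside is 50 mm above the shelf, its body with 6 mm play to each bar. Either face may be forward.
- plate1: White plastic filter plate, 0.3 kg, may be absent; all alike. Origin under its middle. Body 120 wide (x), 30 thick (y), 120 mm high (z). Side lugs: 194 mm across, 20 thick, undersides 85 mm up. Grip web on top: 50 wide (x), 10 thick (y), from 120 to 156 mm up. Hung, its underside is 50 mm above the shelf, its body with 6 mm play to each bar. Either face may be forward.
- plate2: White plastic filter plate, 0.3 kg, may be absent; all alike. Origin under its middle. Body 120 wide (x), 30 thick (y), 120 mm high (z). Side lugs: 194 mm across, 20 thick, undersides 85 mm up. Grip web on top: 50 wide (x), 10 thick (y), from 120 to 156 mm up. Hung, its underside is 50 mm above the shelf, its body with 6 mm play to each bar. Either face may be forward.
- plate3: White plastic filter plate, 0.3 kg, may be absent; all alike. Origin under its middle. Body 120 wide (x), 30 thick (y), 120 mm high (z). Side lugs: 194 mm across, 20 thick, undersides 85 mm up. Grip web on top: 50 wide (x), 10 thick (y), from 120 to 156 mm up. Hung, its underside is 50 mm above the shelf, its body with 6 mm play to each bar. Either face may be forward.
- jug: Unglazed stoneware jug on the cast-iron banding wheel, to be left alone; origin at its underside.
- saucer: Pale blue porcelain saucer, to be left alone; origin at its underside.
- stopper: Cork stopper, to be left alone; origin at its underside.
- brush: Wide bamboo brush, to be left alone; origin at its underside.
- calipers: Steel pottery calipers, to be left alone; origin at its underside.
- jar_a: Glaze jar, to be left alone; origin at its underside.
- jar_b: Glaze jar, to be left alone; origin at its underside.

How it is judged:
By the outcome, as a careful person would: the job done as asked, in the order asked, and still so for the second after the job is handed in, with the robot touching nothing.
Of plate0, plate1, plate2, plate3 only 2 to 4 are there at a start; the rules pass over those that are not, and their reading is None.
At some moment in a run one of plate0, plate1, plate2, plate3 may be knocked a few centimetres aside while the robot is not near it.
Once in a run the grip may slacken for a moment while it holds something.
It also fails if it takes over 210 s, if anything falls off the work surface, if the arm or the gripper's body presses on something with over 40 N, if the wrist force passes 120 N, or if a joint passes its speed limit or range.

ROBOT

A 7-joint arm with a two-finger parallel gripper is mounted at the origin on the work surface. World frame = base frame: x ahead of the robot, y to its left, z up, the work surface at z = 0. Lengths are in m, angles in rad, forces in N, time in s.
With the tool pointing down it reaches from about 0.425 to 0.875 m from the base axis. Payload 4.7 kg.
Tool frame: the origin (TCP) lies midway between the tips of the shut fingers; the grasp point (between the pads) lies 19 mm behind it (grip_depth is the z of the grasp point in the tool frame, in m); z points along the fingers, y is the line along which they close (so a half turn about z gives the same grasp; the last joint's range is limited). The gripper opens to 87 mm and grips with 3 to 60 N. Pads are 19 mm wide; open, the fingers measure 117 mm over their backs; the gripper's body (75 mm by 190 mm) begins 51 mm behind the grasp point.
Start: joints at [1.234, 0.321, -0.07, 1.45, 0.023, 1.371, -0.057], TCP at [0.223, -0.61, 0.223] pointing down, gripper open.
Joint ranges: [-2.86, 2.86], [-0.3, 2.09], [-1.38, 1.24], [0.06, 2.45], [-1.56, 4.7], [0.09, 2.05], [-2.69, 2.69]. Speed limits (rad/s): [2.57, 2.57, 3.14, 3.14, 3.14, 3.14, 3.14].

INTERFACE

Orientations are given as a rotation vector (axis times angle).
In Python, from workcell import state, camera, sign_off, grip_depth gives the robot as it stands. The module is installed in compiled form; this text tells all that it offers.
- The arm moves only by the tool step_arm, never from a script. Its argument "rows" is a list of rows, each an object with "fingers": the closure in counts, from 0 (fully open) to 255 (shut); "slide": the shift along the tool's x, y, z in units of 25 mm (1.0 is 25 mm), a list of three; "twist": the turn about the tool's z in units of 6 degrees (1.0 is 6 degrees). A call has 1 to 8 rows; each row is the pose to reach, as a shift and turn from the pose commanded when the call began, along the tool's axes at that moment; what a row does not reach only later rows make up. A row lasts 1/12 s, in which the tool goes at most 41.7 mm and 7.16 degrees, less where a joint would pass 70% of its speed; a pose out of reach is approached as far as the arm can. A call with a gripper value outside its range is refused whole. The fingers move at their own pace and stop on an object; "newtons" is the grip in N (left out, the last holds). Time passes only in rows, so rows that repeat a pose let the fingers close. It gives the time, the measured TCP pose, the force, the opening and the grip force at its end, in the units of the state.
- state(): the state, without advancing time (a new reading comes with each control period).
- camera(name): name is "side" or "top" or "wrist"; returns a dict with "frame" (480x640x3 uint8, red, green, blue), "intrinsics" (3x3 intrinsics, pixels), "distortion" ([k1, k2, p1, p2, k3] as OpenCV has them; the pictures are not rectified), "origin" and "rotation" of the camera in the world. Camera axes: x right, y down, z forward; pixel columns grow to the right and rows downward; lengths in m; the calibration is good to about 2 mm. A picture is of the moment at which its call begins. There is no depth.
- sign_off(): hands the job in; it is judged then, once.
The state is a dict: "clock": time; "qpos": joint angles; "dq": joint speeds; "joint_torque": joint torques, N m; "tcp_pos": TCP position; "orientation": TCP orientation; "force": force on the tool from outside, world axes, zero at the start; "moment": the same for the moment, N m; "finger_gap": opening from 0.0 (shut) to 1.0 (fully open); "grasp_force": force on a finger pad.
Only numpy, scipy, OpenCV 4.12 (cv2) and the standard library are available. Lean on these libraries where they do the work, as an engineer would, in place of code of your own. Each camera call takes 0.05 s, during which the arm holds its last target. There are 200 camera calls.

## Working session

There is one attempt and no reset: what is moved stays moved. The work goes in short steps, Python scripts to look and compute and a tool call to move; the robot and the scene stay as the last step left them, time stands still between calls to the robot, and variables do not carry over. Pictures are saved under pics/ and viewed, at most 14 in all, crops included, and the job is handed in when it is done.

Besides the shell and the picture viewer there is one more tool, called by a JSON object that holds its "name" and its "arguments". step_arm: Moves the arm, as the interface text tells. Its arguments: {"type":"object","properties":{"rows":{"type":"array"},"newtons":{"type":"number"}},"required":["rows"]}

```bash
mkdir -p pics; ls
cat > h.py <<'E'
import numpy as np, cv2
from workcell import state, camera, grip_depth
from scipy.spatial.transform import Rotation as R
def snap(n,f):
    c=camera(n); cv2.imwrite('pics/'+f,cv2.cvtColor(c['frame'],cv2.COLOR_RGB2BGR))
    np.savez('pics/'+f+'.npz',**{k:np.array(c[k]) for k in ('intrinsics','distortion','origin','rotation')}); return c
def load(f): return np.load('pics/'+f+'.npz')
def ray(f,px):
    c=load(f); p=cv2.undistortPoints(np.array(px,float).reshape(-1,1,2),c['intrinsics'],c['distortion']).reshape(-1,2)
    d=np.c_[p,np.ones(len(p))]@c['rotation'].T; return c['origin'],d
def atz(f,px,z):
    o,d=ray(f,px); return o+d*((np.asarray(z)-o[2])/d[:,2])[:,None]
def proj(f,P):
    c=load(f); P=(np.array(P,float).reshape(-1,3)-c['origin'])@c['rotation']
    return cv2.projectPoints(P,np.zeros(3),np.zeros(3),c['intrinsics'],c['distortion'])[0].reshape(-1,2)
def tri(f1,p1,f2,p2):
    o1,d1=ray(f1,[p1]);o2,d2=ray(f2,[p2]);d1=d1[0];d2=d2[0]
    A=np.c_[d1,-d2]; s=np.linalg.lstsq(A,o2-o1,rcond=None)[0]
    a=o1+d1*s[0];b=o2+d2*s[1]; return (a+b)/2,np.linalg.norm(a-b)
E
python3 -c "
from h import *
for n in ('top','side'):
    c=snap(n,n+'0.png'); print(n,c['origin'],c['rotation'].round(2).tolist(),c['intrinsics'][0][0])
s=state();print(s,grip_depth);print(R.from_rotvec(s['orientation']).as_matrix().round(3))"
```

```text
pics
top [0.385993   0.06983467 1.24618361] [-2.17, 2.1, -0.18] 475.6800802508618
side [ 1.43453896 -0.0081655   1.23643068] [-1.95, -1.72, 0.59] 564.786785975726
{'clock': 0.1, 'qpos': array([ 1.23408713,  0.32176883, -0.07010266,  1.45152946,  0.02258191,
        1.37079284, -0.05691196]), 'dq': array([ 1.15070302e-04, -3.21419161e-03,  5.65686012e-04, -4.83406712e-03,
        1.78141279e-05, -9.50999064e-04,  2.93688083e-04]), 'joint_torque': array([ 5.13778741e-04, -4.92567873e+01, -4.05530417e-01, -3.13396454e+01,
       -6.41408237e-02,  3.94438673e-02,  8.09658150e-05]), 'tcp_pos': array([ 0.2231828 , -0.60996777,  0.22156987]), 'orientation': array([-3.09173384e+00, -5.47981207e-01,  5.73793761e-04]), 'force': array([ 0.12633776,  0.41986977, -0.68036265]), 'moment': array([-0.04039369,  0.02067898, -0.04294103]), 'grasp_force': 0.0, 'finger_gap': 1.0038244237772704} -0.0187
[[ 0.939  0.344 -0.001]
 [ 0.344 -0.939  0.002]
 [-0.    -0.002 -1.   ]]
```

View pics/top0.png

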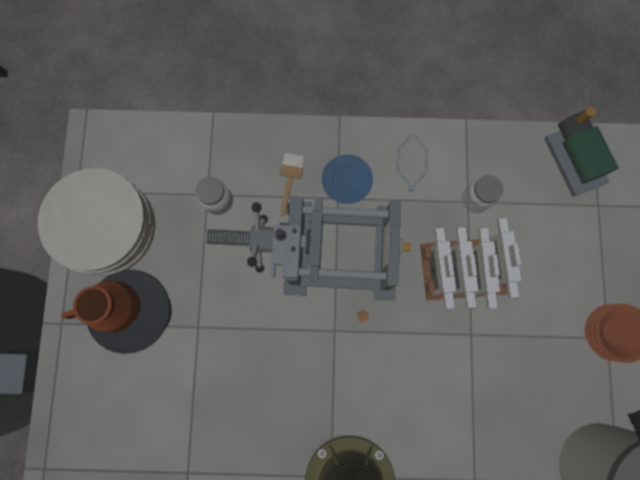

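View pics/side0.png

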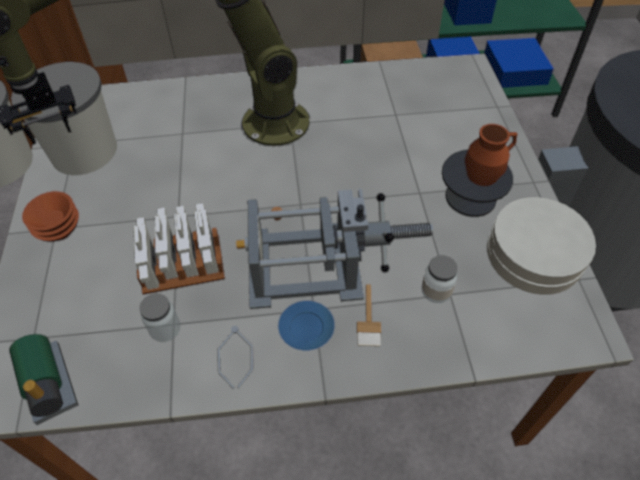

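```bash
python3 -c "
import cv2
a=cv2.imread('pics/top0.png')[185:305,265:415]; a=cv2.convertScaleAbs(a,alpha=1.5); cv2.imwrite('pics/t1.png',cv2.resize(a,None,fx=5,fy=5,interpolation=2))
a=cv2.imread('pics/top0.png')[205:320,405:530]; a=cv2.convertScaleAbs(a,alpha=1.2); cv2.imwrite('pics/t2.png',cv2.resize(a,None,fx=5,fy=5,interpolation=2))
a=cv2.imread('pics/side0.png')[175:310,230:430];a=cv2.convertScaleAbs(a,alpha=1.5);  cv2.imwrite('pics/s1.png',cv2.resize(a,None,fx=4,fy=4,interpolation=2))
"
```

```text
(no output)
```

View pics/t1.png

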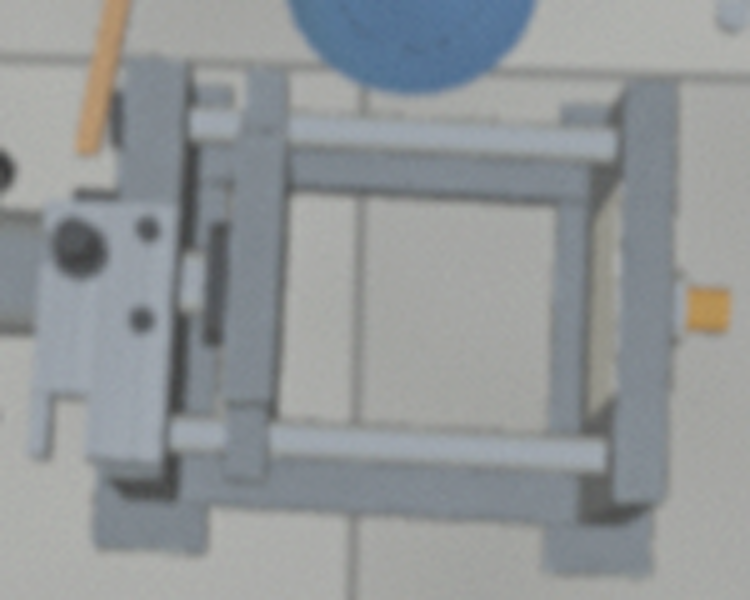

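View pics/t2.png

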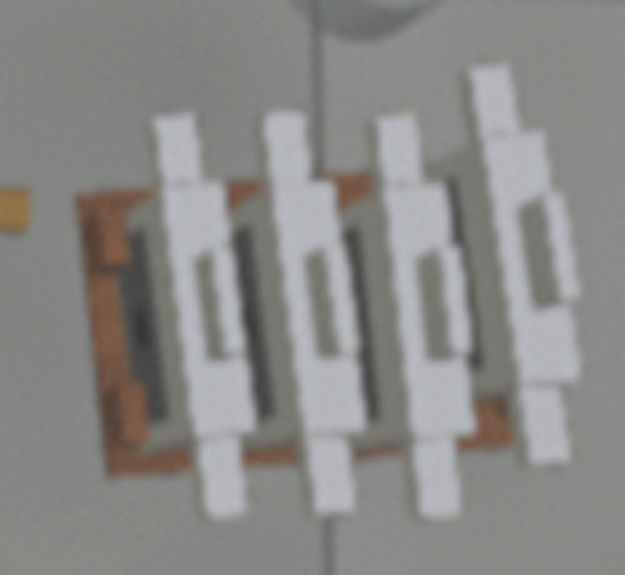

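View pics/s1.png

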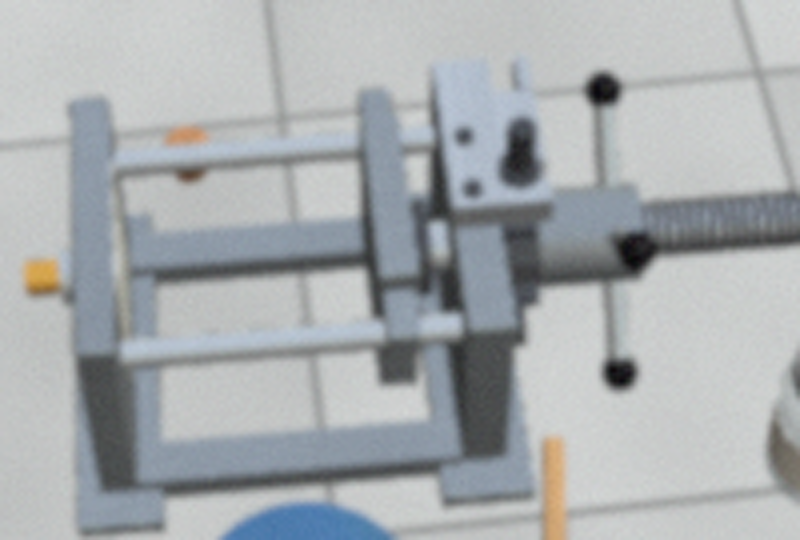

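```bash
cat > fit.py <<'E'
from h import *
from scipy.optimize import least_squares
T=lambda p:np.array(p,float)/5+[265,185]; K=lambda p:np.array(p,float)/5+[405,205]; S=lambda p:np.array(p,float)/4+[230,175]
def fit(obs,x0):
    def world(p,m): 
        c,s=np.cos(p[2]),np.sin(p[2]); m=np.array(m,float); return np.c_[p[0]+c*m[:,0]-s*m[:,1],p[1]+s*m[:,0]+c*m[:,1],m[:,2]]
    def f(p): return np.concatenate([(proj(v,world(p,[m]))-px).ravel() for v,m,px in obs])
    r=least_squares(f,x0,loss='soft_l1'); return r.x,f(r.x).reshape(-1,2)
b=.0636
press=[('top0.png',(.1,-.16,.165),T((627,80))),('top0.png',(-.1,-.16,.165),T((613,500))),
('top0.png',(.075,-.16,.132),T((615,145))),('top0.png',(-.075,-.16,.132),T((607,453))),
('top0.png',(b,.15,.1736),(256,207)),('top0.png',(-b,.15,.1736),(251,262)),('top0.png',(b,.15,.0464),(263,219)),('top0.png',(-b,.15,.0464),(260,268)),
('side0.png',(-b,.15,.1736),S((603,88))),('side0.png',(b,.15,.1736),S((635,250))),('side0.png',(b,.15,.0464),S((620,372))),
('side0.png',(-.075,-.16,.132),S((118,160))),('side0.png',(.075,-.16,.132),S((127,350))),('side0.png',(-.1,-.16,.165),S((108,98))),('side0.png',(.1,-.16,.165),S((115,355)))]
if __name__=='__main__':
    p,r=fit(press,[.58,.08,0]); print('press',p.round(4)); print(r.round(1).tolist())
    print('pin top',atz('top0.png',[T((76,240))],.22))
    for c,w in (([(163,183),(222,183),(255,432),(193,435)],(228,302)),([(275,183),(333,183),(365,428),(302,433)],(339,300)),([(387,183),(445,183),(475,430),(413,433)],(451,302)),([(484,135),(545,132),(580,380),(519,383)],(562,247))):
        m=[(.06,.015,.132),(.06,-.015,.132),(-.06,-.015,.132),(-.06,.015,.132)]
        q,r=fit([('top0.png',a,K(x)) for a,x in zip(m,c)],[.58,-.3,0]); print('plate',q.round(4),np.abs(r).max().round(1),'web',atz('top0.png',[K(w)],.168)[0][:2].round(4))
    print('rack',[a.round(3).tolist() for a in atz('top0.png',[K((80,197)),K((110,472)),K((510,440))],.012)])
E
python3 fit.py
```

```text
Traceback (most recent call last):
  File "fit.py", line 16, in <module>
    p,r=fit(press,[.58,.08,0]); print('press',p.round(4)); print(r.round(1).tolist())
        ~~~^^^^^^^^^^^^^^^^^^^
  File "fit.py", line 8, in fit
    r=least_squares(f,x0,loss='soft_l1'); return r.x,f(r.x).reshape(-1,2)
  File "fit.py", line 7, in f
    def f(p): return np.concatenate([(proj(v,world(p,[m]))-px).ravel() for v,m,px in obs])
                                      ~~~~^^^^^^^^^^^^^^^^
  File "h.py", line 15, in proj
    return cv2.projectPoints(P,np.zeros(3),np.zeros(3),c['intrinsics'],c['distortion'])[0].reshape(-1,2)
           ~~~~~~~~~~~~~~~~~^^^^^^^^^^^^^^^^^^^^^^^^^^^^^^^^^^^^^^^^^^^^^^^^^^^^^^^^^^^
cv2.error: OpenCV(4.12.0) /io/opencv/modules/calib3d/src/calibration_base.cpp:1490: error: (-215:Assertion failed) npoints >= 0 && (depth == CV_32F || depth == CV_64F) in function 'projectPoints'
```

```bash
python3 - <<'E'
s=open('h.py').read()
s=s.replace("def load(f): return np.load('pics/'+f+'.npz')","def load(f):\n    c=dict(np.load('pics/'+f+'.npz')); c['rotation']=R.from_rotvec(c['rotation']).as_matrix(); return c")
open('h.py','w').write(s)
E
python3 fit.py
```

```text
press [ 0.5755  0.0893 -0.0228]
[[-1.1, -1.6], [-0.8, -0.2], [-0.8, -1.1], [-1.1, -0.4], [-0.6, -0.1], [0.2, -0.5], [-0.5, -0.4], [-1.1, -0.3], [-1.0, 0.1], [-0.5, -0.5], [-1.0, -0.6], [-2.0, -1.0], [-2.4, -0.5], [-1.0, -1.4], [-0.5, -1.1]]
pin top [[0.57433279 0.17317991 0.22      ]]
plate [ 0.5217 -0.2135  0.1076] 0.7 web [ 0.5199 -0.2135]
plate [ 0.524  -0.2657  0.0948] 1.0 web [ 0.5223 -0.2642]
plate [ 0.5252 -0.3183  0.0805] 0.8 web [ 0.5228 -0.3154]
plate [ 0.5502 -0.3673  0.1013] 0.4 web [ 0.5496 -0.3672]
rack [[0.593, -0.177, 0.012], [0.449, -0.192, 0.012], [0.472, -0.4, 0.012]]
```

```bash
sed -i 's/\[265,185\]/[264.6,184.6]/;s/\[405,205\]/[404.6,204.6]/;s/\[230,175\]/[229.62,174.62]/' fit.py; python3 fit.py | grep -v '\[\['
cat > nav.py <<'E'
import sys
from h import *
# usage: nav.py x y z yaw ; chained targets separated by '/', each relative to the preceding
s=state(); p=s['tcp_pos']; M=R.from_rotvec(s['orientation']).as_matrix(); yaw=np.arctan2(M[1,0],M[0,0])
for k,t in enumerate(' '.join(sys.argv[1:]).split('/')):
    t=np.array(t.split(),float)
    if k==0: Rm=M
    else: Rm=R.from_euler('z',yaw).as_matrix()@np.diag([1,-1,-1])
    print('slide',(Rm.T@(t[:3]-p)/.025).round(2).tolist(),'twist',round(-np.degrees(t[3]-yaw)/6,2))
    p,yaw=t[:3],t[3]
E
python3 nav.py 0.5205 -.213 .22 .1 / .5205 -.213 .137 .1
```

```text
press [ 0.5754  0.0892 -0.0215]
plate [ 0.5227 -0.2126  0.1077] 0.7 web [ 0.5208 -0.2126]
plate [ 0.5249 -0.2648  0.095 ] 1.0 web [ 0.5232 -0.2633]
plate [ 0.5261 -0.3173  0.0806] 0.8 web [ 0.5237 -0.3145]
plate [ 0.5511 -0.3664  0.1015] 0.4 web [ 0.5505 -0.3663]
slide [16.63, -10.82, 0.08] twist 2.4
slide [0.0, 0.0, 3.32] twist -0.0
```

{"name": "step_arm", "arguments": {"rows": [{"fingers": 138,"slide": [1.4,-0.9,0],"twist": 0.4},{"fingers": 138,"slide": [2.8,-1.8,0],"twist": 0.8},{"fingers": 138,"slide": [4.2,-2.7,0],"twist": 1.2},{"fingers": 138,"slide": [5.5,-3.6,0],"twist": 1.6},{"fingers": 138,"slide": [6.9,-4.5,0],"twist": 2.0},{"fingers": 138,"slide": [8.3,-5.4,0],"twist": 2.4},{"fingers": 138,"slide": [9.7,-6.3,0],"twist": 2.4},{"fingers": 138,"slide": [11.1,-7.2,0],"twist": 2.4}], "newtons": 40}}

```text
clock: 0.77
tcp_pos: [0.4227, -0.3441, 0.2223]
orientation: [3.138, 0.156, -0.001]
force: [0.6, 0.6, 1.5]
finger_gap: 0.502
grasp_force: 0.0
```

```bash
python3 nav.py 0.5215 -.213 .22 .1 / .5215 -.213 .137 .1
```

```text
slide [4.45, -4.83, 0.09] twist -0.01
slide [0.0, 0.0, 3.32] twist -0.0
```

{"name": "step_arm", "arguments": {"rows": [{"fingers": 138,"slide": [0.9,-1.0,0],"twist": 0},{"fingers": 138,"slide": [1.8,-2.0,0],"twist": 0},{"fingers": 138,"slide": [2.7,-3.0,0],"twist": 0},{"fingers": 138,"slide": [3.6,-4.0,0],"twist": 0},{"fingers": 138,"slide": [4.45,-4.83,0.1],"twist": 0},{"fingers": 138,"slide": [4.45,-4.83,0.1],"twist": 0},{"fingers": 138,"slide": [4.45,-4.83,0.6],"twist": 0},{"fingers": 138,"slide": [4.45,-4.83,1.1],"twist": 0}]}}

```text
clock: 1.43
tcp_pos: [0.5206, -0.2156, 0.1942]
orientation: [3.137, 0.156, 0.0]
force: [0.3, -0.1, -1.0]
finger_gap: 0.462
grasp_force: 0.0
```

```bash
python3 nav.py 0.5215 -.213 .137 .1 ;python3 -c "
from h import *
snap('wrist','w0.png')"
```

```text
slide [0.05, -0.1, 2.29] twist -0.01
```

View pics/w0.png

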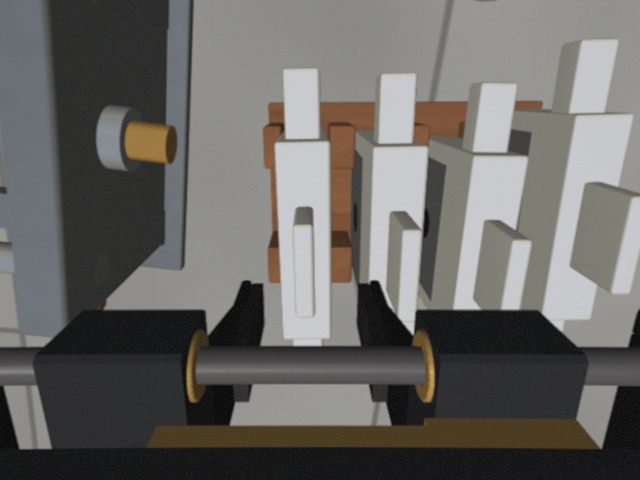

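```bash
python3 -c "
from h import *
print(atz('w0.png',[(303,208),(303,315)],.168).round(4), atz('w0.png',[(414,225),(405,320)],.168).round(4))"
```

```text
[[ 0.5564 -0.209   0.168 ]
 [ 0.501  -0.2142  0.168 ]] [[ 0.5534 -0.2617  0.168 ]
 [ 0.5033 -0.2659  0.168 ]]
```

{"name": "step_arm", "arguments": {"rows": [{"fingers": 138,"slide": [0,-0.1,0.8],"twist": 0},{"fingers": 138,"slide": [0,-0.1,1.6],"twist": 0},{"fingers": 138,"slide": [0,-0.1,2.2],"twist": 0},{"fingers": 138,"slide": [0,-0.1,2.25],"twist": 0},{"fingers": 235,"slide": [0,-0.1,2.25],"twist": 0},{"fingers": 235,"slide": [0,-0.1,2.25],"twist": 0},{"fingers": 235,"slide": [0,-0.1,2.25],"twist": 0},{"fingers": 235,"slide": [0,-0.1,2.25],"twist": 0}], "newtons": 50}}

```text
clock: 2.15
tcp_pos: [0.5211, -0.2129, 0.14]
orientation: [3.137, 0.155, 0.003]
force: [0.4, 0.5, 0.1]
finger_gap: 0.239
grasp_force: 0.0
```

{"name": "step_arm", "arguments": {"rows": [{"fingers": 245,"slide": [0,0,0],"twist": 0},{"fingers": 245,"slide": [0,0,0],"twist": 0},{"fingers": 245,"slide": [0,0,0],"twist": 0},{"fingers": 245,"slide": [0,0,0],"twist": 0}]}}

```text
clock: 2.48
tcp_pos: [0.521, -0.2126, 0.1396]
orientation: [3.137, 0.156, 0.002]
force: [-0.3, -0.4, 3.6]
finger_gap: 0.109
grasp_force: 50.0
```

```bash
python3 -c "
from h import *
print(atz('w0.png',[(277,141),(329,141),(330,337),(284,337)],.132).round(4), atz('w0.png',[(359,147),(424,147)],.132).round(4))
print('pred',proj('w0.png',[(.5215+.06,-.213,.132),(.5215-.06,-.213,.132),(.5215+.025,-.213,.168),(.5215-.025,-.213,.168)]).round(0))
c=load('w0.png');print(c['origin'],c['rotation'].round(3));s=state();print(s['tcp_pos'],s['grasp_force'],s['finger_gap'])
"
```

```text
[[ 0.5819 -0.1923  0.132 ]
 [ 0.5846 -0.2195  0.132 ]
 [ 0.4676 -0.2334  0.132 ]
 [ 0.4648 -0.2055  0.132 ]] [[ 0.5831 -0.2356  0.132 ]
 [ 0.5864 -0.2697  0.132 ]]
pred [[316. 146.]
 [296. 343.]
 [309. 229.]
 [300. 323.]]
[ 0.60571703 -0.2072078   0.35654639] [[ 0.099 -0.947 -0.304]
 [-0.995 -0.094 -0.031]
 [ 0.001  0.306 -0.952]]
[ 0.52096195 -0.2125681   0.13955442] 49.96966525912285 0.10949513167005857
```

```bash
python3 nav.py .521 -.2126 .325 .1 / .570 -.051 .325 -.0215 / .570 -.051 .19 -.0215
```

```text
slide [0.01, 0.01, -7.42] twist -0.01
slide [2.6, -6.24, 0.0] twist 1.16
slide [0.0, 0.0, 5.4] twist -0.0
```

{"name": "step_arm", "arguments": {"rows": [{"fingers": 245,"slide": [0,0,-0.5],"twist": 0},{"fingers": 245,"slide": [0,0,-1.4],"twist": 0},{"fingers": 245,"slide": [0,0,-2.4],"twist": 0},{"fingers": 245,"slide": [0,0,-3.6],"twist": 0},{"fingers": 245,"slide": [0,0,-4.8],"twist": 0},{"fingers": 245,"slide": [0,0,-6.0],"twist": 0},{"fingers": 245,"slide": [0,0,-7.0],"twist": 0},{"fingers": 245,"slide": [0,0,-7.45],"twist": 0}], "newtons": 60}}

```text
clock: 3.15
tcp_pos: [0.5215, -0.2124, 0.3292]
orientation: [3.135, 0.156, 0.007]
force: [-0.3, 0.1, -1.2]
finger_gap: 0.11
grasp_force: 60.0
```

{"name": "step_arm", "arguments": {"rows": [{"fingers": 245,"slide": [0.2,-0.5,0],"twist": 0.1},{"fingers": 245,"slide": [0.6,-1.4,0],"twist": 0.3},{"fingers": 245,"slide": [1.1,-2.6,0],"twist": 0.5},{"fingers": 245,"slide": [1.6,-3.8,0],"twist": 0.7},{"fingers": 245,"slide": [2.1,-5.0,0],"twist": 0.9},{"fingers": 245,"slide": [2.5,-5.9,0],"twist": 1.1},{"fingers": 245,"slide": [2.6,-6.24,0],"twist": 1.16},{"fingers": 245,"slide": [2.6,-6.24,0],"twist": 1.16}]}}

```text
clock: 3.82
tcp_pos: [0.5695, -0.0468, 0.3241]
orientation: [-3.14, 0.025, 0.003]
force: [-1.0, 0.2, -2.4]
finger_gap: 0.107
grasp_force: 60.0
```

{"name": "step_arm", "arguments": {"rows": [{"fingers": 245,"slide": [0,0,0],"twist": 0},{"fingers": 245,"slide": [0,0,0],"twist": 0}]}}

```text
clock: 3.98
tcp_pos: [0.5692, -0.0531, 0.3244]
orientation: [3.14, -0.039, -0.002]
force: [0.2, -0.7, -3.9]
finger_gap: 0.109
grasp_force: 60.0
```

```bash
python3 nav.py .570 -.051 .195 -.0215; python3 -c "
from h import *
snap('wrist','w1.png')"
```

```text
slide [0.04, -0.09, 5.18] twist -0.03
```

View pics/w1.png

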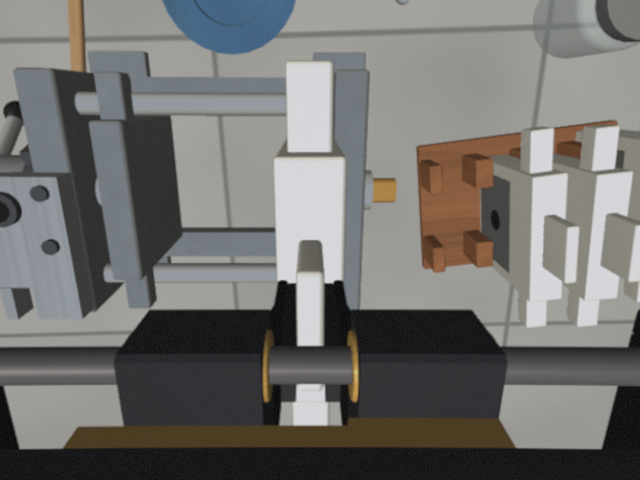

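```bash
python3 -c "
from h import *
print(atz('w1.png',[(180,103),(200,272),(230,102)],.126).round(4)); print(atz('w1.png',[(277,156),(342,156)],.3168).round(4))
s=state();print(s['tcp_pos'])
for my in (-.1,-.05):
  print([(.5754+mx+.0215*my, .0892+my-.0215*mx) for mx in(.075,-.075)])
print(atz('w1.png',[(366,160),(360,300)],.165))
"
```

```text
[[0.6517 0.0512 0.126 ]
 [0.5012 0.0508 0.126 ]
 [0.6516 0.0102 0.126 ]]
[[ 0.6323 -0.0415  0.3168]
 [ 0.6316 -0.0676  0.3168]]
[ 0.5692611  -0.05322372  0.32457439]
[(0.64825, -0.012412500000000003), (0.4982500000000001, -0.009187500000000005)]
[(0.6493249999999999, 0.037587499999999996), (0.4993250000000001, 0.0408125)]
[[ 0.60732099 -0.09708559  0.165     ]
 [ 0.48867899 -0.09397153  0.165     ]]
```

{"name": "step_arm", "arguments": {"rows": [{"fingers": 245,"slide": [0.07,-0.1,0.6],"twist": 0},{"fingers": 245,"slide": [0.07,-0.1,1.3],"twist": 0},{"fingers": 245,"slide": [0.07,-0.1,2.0],"twist": 0},{"fingers": 245,"slide": [0.07,-0.1,2.6],"twist": 0},{"fingers": 245,"slide": [0.07,-0.1,3.0],"twist": 0},{"fingers": 245,"slide": [0.07,-0.1,3.4],"twist": 0}]}}

```text
clock: 4.53
tcp_pos: [0.5712, -0.0499, 0.2392]
orientation: [3.141, -0.038, -0.001]
force: [-0.1, -0.5, -2.7]
finger_gap: 0.111
grasp_force: 60.0
```

```bash
python3 nav.py .571 -.050 .1775 -.0215
```

```text
slide [-0.01, 0.0, 2.47] twist -0.03
```

{"name": "step_arm", "arguments": {"rows": [{"fingers": 245,"slide": [0,0,0.6],"twist": 0},{"fingers": 245,"slide": [0,0,1.2],"twist": 0},{"fingers": 245,"slide": [0,0,1.8],"twist": 0},{"fingers": 245,"slide": [0,0,2.2],"twist": 0},{"fingers": 245,"slide": [0,0,2.4],"twist": 0},{"fingers": 245,"slide": [0,0,2.5],"twist": 0},{"fingers": 245,"slide": [0,0,2.5],"twist": 0},{"fingers": 245,"slide": [0,0,2.5],"twist": 0}]}}

```text
clock: 5.2
tcp_pos: [0.5723, -0.0483, 0.1784]
orientation: [3.141, -0.035, 0.003]
force: [0.7, 0.1, -2.2]
finger_gap: 0.112
grasp_force: 60.0
```

{"name": "step_arm", "arguments": {"rows": [{"fingers": 245,"slide": [0,0,0.1],"twist": 0},{"fingers": 245,"slide": [0,0,0.15],"twist": 0},{"fingers": 245,"slide": [0,0,0.15],"twist": 0}]}}

```text
clock: 5.45
tcp_pos: [0.5727, -0.0482, 0.1774]
orientation: [3.14, -0.035, 0.005]
force: [-5.2, 0.3, 11.3]
finger_gap: 0.113
grasp_force: 60.0
```

{"name": "step_arm", "arguments": {"rows": [{"fingers": 185,"slide": [0,0,0],"twist": 0},{"fingers": 185,"slide": [0,0,0],"twist": 0},{"fingers": 185,"slide": [0,0,0],"twist": 0},{"fingers": 185,"slide": [0,0,-0.5],"twist": 0},{"fingers": 185,"slide": [0,0,-1.0],"twist": 0},{"fingers": 185,"slide": [0,0,-1.8],"twist": 0},{"fingers": 185,"slide": [0,0,-2.6],"twist": 0},{"fingers": 185,"slide": [0,0,-2.6],"twist": 0}]}}

```text
clock: 6.12
tcp_pos: [0.5743, -0.0481, 0.2446]
orientation: [3.14, -0.034, 0.014]
force: [0.9, -0.1, 0.8]
finger_gap: 0.272
grasp_force: 0.0
```

```bash
python3 nav.py .5235 -.2645 .22 .1 / .5235 -.2645 .139 .1;  python3 -c "
from h import *
snap('top','t3.png')
import cv2
a=cv2.imread('pics/t3.png')[185:320,265:530]; cv2.imwrite('pics/t3c.png',cv2.resize(a,None,fx=3,fy=3,interpolation=2))"
```

```text
slide [-1.85, 8.7, 0.98] twist -1.16
slide [0.0, 0.0, 3.24] twist -0.0
```

View pics/t3c.png

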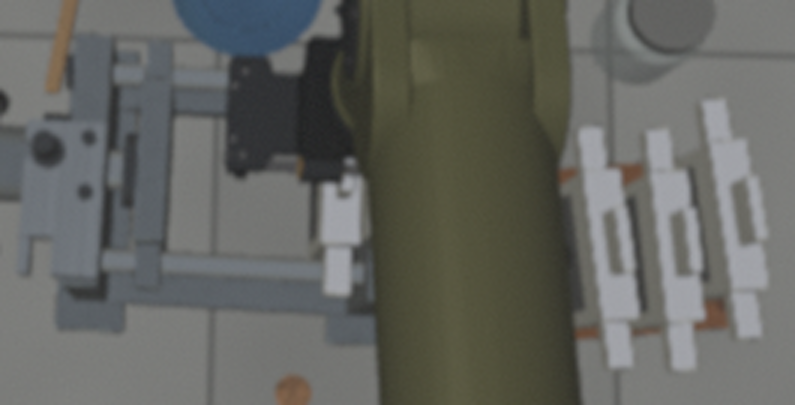

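{"name": "step_arm", "arguments": {"rows": [{"fingers": 150,"slide": [-0.3,1.3,0],"twist": -0.3},{"fingers": 150,"slide": [-0.6,2.7,0],"twist": -0.6},{"fingers": 140,"slide": [-0.9,4.2,0],"twist": -0.9},{"fingers": 140,"slide": [-1.2,5.7,0],"twist": -1.16},{"fingers": 140,"slide": [-1.5,7.2,0.3],"twist": -1.16},{"fingers": 140,"slide": [-1.75,8.7,0.9],"twist": -1.16},{"fingers": 140,"slide": [-1.8,8.7,0.9],"twist": -1.16},{"fingers": 140,"slide": [-1.8,8.7,0.9],"twist": -1.16}]}}

```text
clock: 6.83
tcp_pos: [0.5193, -0.2678, 0.2144]
orientation: [-3.137, -0.146, 0.005]
force: [0.8, 0.7, 0.2]
finger_gap: 0.453
grasp_force: 0.0
```

```bash
python3 nav.py .525 -.264 .139 .1
```

```text
slide [0.25, -0.13, 3.02] twist -0.07
```

{"name": "step_arm", "arguments": {"rows": [{"fingers": 140,"slide": [0.2,-0.1,0.4],"twist": 0},{"fingers": 140,"slide": [0.22,-0.13,1.2],"twist": 0},{"fingers": 140,"slide": [0.22,-0.13,2.0],"twist": 0},{"fingers": 140,"slide": [0.22,-0.13,2.8],"twist": 0},{"fingers": 140,"slide": [0.22,-0.13,3.0],"twist": 0},{"fingers": 140,"slide": [0.22,-0.13,3.0],"twist": 0},{"fingers": 245,"slide": [0.22,-0.13,3.0],"twist": 0},{"fingers": 245,"slide": [0.22,-0.13,3.0],"twist": 0}], "newtons": 60}}

```text
clock: 7.5
tcp_pos: [0.5282, -0.2605, 0.1428]
orientation: [3.137, 0.158, 0.004]
force: [0.4, -0.6, -0.1]
finger_gap: 0.366
grasp_force: 0.0
```

{"name": "step_arm", "arguments": {"rows": [{"fingers": 245,"slide": [0,0,0],"twist": 0},{"fingers": 245,"slide": [0,0,0],"twist": 0},{"fingers": 245,"slide": [0,0,0],"twist": 0},{"fingers": 245,"slide": [0,0,0],"twist": 0}]}}

```text
clock: 7.83
tcp_pos: [0.5272, -0.2615, 0.1419]
orientation: [3.136, 0.156, 0.002]
force: [0.8, -0.7, 1.3]
finger_gap: 0.115
grasp_force: 59.9
```

```bash
python3 nav.py .525 -.264 .325 .1 / .573 -.0125 .325 -.0215
```

```text
slide [-0.09, 0.1, -7.32] twist -0.01
slide [2.91, -9.82, 0.0] twist 1.16
```

{"name": "step_arm", "arguments": {"rows": [{"fingers": 245,"slide": [0,0,-0.5],"twist": 0},{"fingers": 245,"slide": [0,0,-1.4],"twist": 0},{"fingers": 245,"slide": [0,0,-2.4],"twist": 0},{"fingers": 245,"slide": [0,0,-3.6],"twist": 0},{"fingers": 245,"slide": [0,0,-4.8],"twist": 0},{"fingers": 245,"slide": [0,0,-6.0],"twist": 0},{"fingers": 245,"slide": [0,0,-7.0],"twist": 0},{"fingers": 245,"slide": [0,0,-7.4],"twist": 0}]}}

```text
clock: 8.5
tcp_pos: [0.5279, -0.2609, 0.3309]
orientation: [3.135, 0.156, 0.007]
force: [0.7, -0.7, -3.4]
finger_gap: 0.11
grasp_force: 59.9
```

```bash
python3 nav.py .5755 -.012 .325 -.0215
```

```text
slide [2.88, -9.72, 0.22] twist 1.16
```

{"name": "step_arm", "arguments": {"rows": [{"fingers": 245,"slide": [0.1,-0.5,0],"twist": 0.1},{"fingers": 245,"slide": [0.4,-1.5,0],"twist": 0.3},{"fingers": 245,"slide": [0.8,-2.8,0],"twist": 0.5},{"fingers": 245,"slide": [1.2,-4.2,0],"twist": 0.7},{"fingers": 245,"slide": [1.7,-5.6,0],"twist": 0.9},{"fingers": 245,"slide": [2.1,-7.0,0],"twist": 1.1},{"fingers": 245,"slide": [2.5,-8.4,0],"twist": 1.16},{"fingers": 245,"slide": [2.8,-9.4,0],"twist": 1.16}]}}

```text
clock: 9.17
tcp_pos: [0.5724, -0.0161, 0.3254]
orientation: [-3.14, 0.03, 0.004]
force: [0.3, -0.1, -2.2]
finger_gap: 0.11
grasp_force: 59.9
```

{"name": "step_arm", "arguments": {"rows": [{"fingers": 245,"slide": [0.08,-0.2,0],"twist": 0},{"fingers": 245,"slide": [0.08,-0.3,0],"twist": 0},{"fingers": 245,"slide": [0.08,-0.3,0],"twist": 0},{"fingers": 245,"slide": [0.08,-0.3,0],"twist": 0}]}}

```text
clock: 9.5
tcp_pos: [0.575, -0.0147, 0.3257]
orientation: [3.14, -0.038, -0.002]
force: [-0.0, -0.9, -4.6]
finger_gap: 0.107
grasp_force: 59.9
```

```bash
python3 nav.py .5755 -.012 .24 -.0215 / .5755 -.012 .178 -.0215; python3 -c "
from h import *
snap('wrist','w2.png')"
```

```text
slide [0.02, -0.11, 3.43] twist -0.03
slide [0.0, 0.0, 2.48] twist -0.0
```

View pics/w2.png

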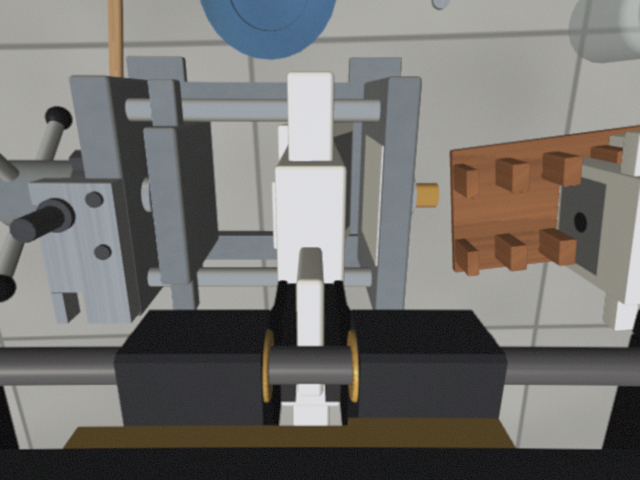

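```bash
python3 -c "
from h import *
print(atz('w2.png',[(274,185),(274,245)],.17).round(4)); print(atz('w2.png',[(277,167),(343,167)],state()['tcp_pos'][2]-.13+.12).round(4))
print(atz('w2.png',[(384,140),(377,260)],.165).round(4),atz('w2.png',[(180,128),(188,275)],.169).round(4))
print(atz('w2.png',[(240,110),(240,275)],.126).round(4))
"; python3 nav.py .5747 -.0508 .325 -.0215
```

```text
[[0.5962 0.0122 0.17  ]
 [0.5472 0.0147 0.17  ]]
[[ 0.6333 -0.0027  0.3157]
 [ 0.6326 -0.0298  0.3157]]
[[ 0.6276 -0.0722  0.165 ]
 [ 0.5302 -0.0694  0.165 ]] [[0.6402 0.0795 0.169 ]
 [0.5223 0.0871 0.169 ]]
[[0.6508 0.0411 0.126 ]
 [0.5024 0.0524 0.126 ]]
slide [0.02, 1.43, 0.03] twist -0.04
```

{"name": "step_arm", "arguments": {"rows": [{"fingers": 245,"slide": [0.03,0.4,0],"twist": 0},{"fingers": 245,"slide": [0.06,0.9,0],"twist": 0},{"fingers": 245,"slide": [0.06,1.35,0],"twist": 0},{"fingers": 245,"slide": [0.06,1.43,0],"twist": 0},{"fingers": 245,"slide": [0.06,1.43,0],"twist": 0},{"fingers": 245,"slide": [0.06,1.43,0],"twist": 0}]}}

```text
clock: 10.05
tcp_pos: [0.5761, -0.0486, 0.3262]
orientation: [-3.141, 0.036, 0.0]
force: [1.1, 0.4, -5.0]
finger_gap: 0.109
grasp_force: 59.9
```

```bash
python3 nav.py .5757 -.0508 .24 -.0215
```

```text
slide [-0.01, 0.09, 3.45] twist -0.01
```

{"name": "step_arm", "arguments": {"rows": [{"fingers": 245,"slide": [0,0.07,0.6],"twist": 0},{"fingers": 245,"slide": [0,0.07,1.3],"twist": 0},{"fingers": 245,"slide": [0,0.07,2.0],"twist": 0},{"fingers": 245,"slide": [0,0.07,2.6],"twist": 0},{"fingers": 245,"slide": [0,0.07,3.0],"twist": 0},{"fingers": 245,"slide": [0,0.07,3.4],"twist": 0}]}}

```text
clock: 10.55
tcp_pos: [0.576, -0.0493, 0.2406]
orientation: [-3.141, 0.033, 0.0]
force: [-0.5, 0.0, -3.6]
finger_gap: 0.108
grasp_force: 59.9
```

```bash
python3 nav.py .5757 -.0508 .18 -.0215
```

```text
slide [-0.01, 0.06, 2.43] twist 0.01
```

{"name": "step_arm", "arguments": {"rows": [{"fingers": 245,"slide": [0,0,0.6],"twist": 0},{"fingers": 245,"slide": [0,0,1.2],"twist": 0},{"fingers": 245,"slide": [0,0,1.8],"twist": 0},{"fingers": 245,"slide": [0,0,2.2],"twist": 0},{"fingers": 245,"slide": [0,0,2.4],"twist": 0},{"fingers": 245,"slide": [0,0,2.5],"twist": 0},{"fingers": 245,"slide": [0,0,2.55],"twist": 0},{"fingers": 245,"slide": [0,0,2.55],"twist": 0}]}}

```text
clock: 11.22
tcp_pos: [0.5767, -0.0499, 0.1797]
orientation: [3.141, -0.034, 0.003]
force: [-2.6, 0.2, 3.9]
finger_gap: 0.108
grasp_force: 59.9
```

{"name": "step_arm", "arguments": {"rows": [{"fingers": 185,"slide": [0,0,0],"twist": 0},{"fingers": 185,"slide": [0,0,0],"twist": 0},{"fingers": 175,"slide": [0,0,0],"twist": 0},{"fingers": 170,"slide": [0,0,-0.8],"twist": 0},{"fingers": 170,"slide": [0,0,-1.6],"twist": 0},{"fingers": 167,"slide": [0,0,-2.1],"twist": 0},{"fingers": 167,"slide": [0,-1.0,-2.1],"twist": 0},{"fingers": 167,"slide": [0,-1.94,-2.1],"twist": 0}]}}

```text
clock: 11.88
tcp_pos: [0.5782, -0.0028, 0.2314]
orientation: [3.141, -0.041, 0.005]
force: [-0.0, -0.0, 0.1]
finger_gap: 0.342
grasp_force: 0.0
```

{"name": "step_arm", "arguments": {"rows": [{"fingers": 167,"slide": [0,0,0],"twist": 0},{"fingers": 167,"slide": [0,0,0],"twist": 0},{"fingers": 167,"slide": [0,0,0],"twist": 0}]}}

```text
clock: 12.13
tcp_pos: [0.5773, -0.0024, 0.23]
orientation: [3.141, -0.035, 0.0]
force: [-0.6, -0.2, 0.1]
finger_gap: 0.347
grasp_force: 0.0
```

```bash
python3 nav.py .576 -.0015 .18 -.0215;python3 -c "
from h import *
snap('wrist','w3.png')"
```

```text
slide [-0.05, -0.03, 2.0] twist -0.01
```

View pics/w3.png

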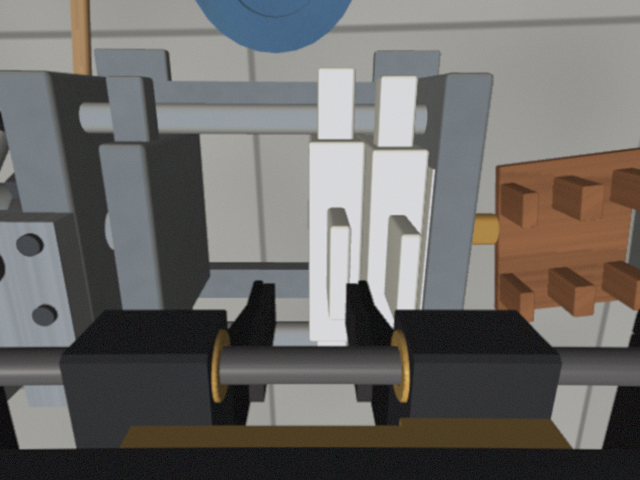

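```bash
python3 -c "
from h import *
print(atz('w3.png',[(309,143),(363,143),(372,151),(427,151)],.17).round(4)); print(atz('w3.png',[(338,212),(403,220)],.206).round(4))
print(atz('w2.png',[(274,185),(276,170)],.17).round(4)); print(proj('w2.png',[(.5962,.0122-.027,.17)]))
"
```

```text
[[ 0.6398 -0.0033  0.17  ]
 [ 0.6391 -0.0315  0.17  ]
 [ 0.6349 -0.0363  0.17  ]
 [ 0.6342 -0.0651  0.17  ]]
[[ 0.612  -0.0161  0.206 ]
 [ 0.6075 -0.0462  0.206 ]]
[[0.5962 0.0122 0.17  ]
 [0.6077 0.0101 0.17  ]]
[[309.11679774 184.16750506]]
```

```bash
python3 nav.py .527 -.316 .215 .1
```

```text
slide [-1.72, 12.56, 0.61] twist -1.18
```

{"name": "step_arm", "arguments": {"rows": [{"fingers": 150,"slide": [-0.2,1.3,0],"twist": -0.3},{"fingers": 150,"slide": [-0.4,2.8,0],"twist": -0.6},{"fingers": 140,"slide": [-0.6,4.3,0],"twist": -0.9},{"fingers": 140,"slide": [-0.8,5.9,0],"twist": -1.18},{"fingers": 140,"slide": [-1.0,7.5,0],"twist": -1.18},{"fingers": 140,"slide": [-1.3,9.1,0],"twist": -1.18},{"fingers": 140,"slide": [-1.5,10.7,0.2],"twist": -1.18},{"fingers": 140,"slide": [-1.72,12.2,0.4],"twist": -1.18}]}}

```text
clock: 12.85
tcp_pos: [0.526, -0.3099, 0.2202]
orientation: [3.136, 0.154, 0.0]
force: [1.4, 0.4, -0.5]
finger_gap: 0.454
grasp_force: 0.0
```

{"name": "step_arm", "arguments": {"rows": [{"fingers": 140,"slide": [0,0.3,0.2],"twist": 0},{"fingers": 140,"slide": [0,0.35,0.2],"twist": 0},{"fingers": 140,"slide": [0,0.35,0.2],"twist": 0}]}}

```text
clock: 13.1
tcp_pos: [0.5276, -0.3152, 0.2143]
orientation: [-3.137, -0.155, 0.001]
force: [-0.3, 0.8, 0.5]
finger_gap: 0.453
grasp_force: 0.0
```

```bash
python3 nav.py .527 -.316 .140 .1; python3 -c "
from h import *
snap('wrist','w4.png')"
```

```text
slide [-0.02, 0.03, 2.97] twist -0.01
```

View pics/w4.png

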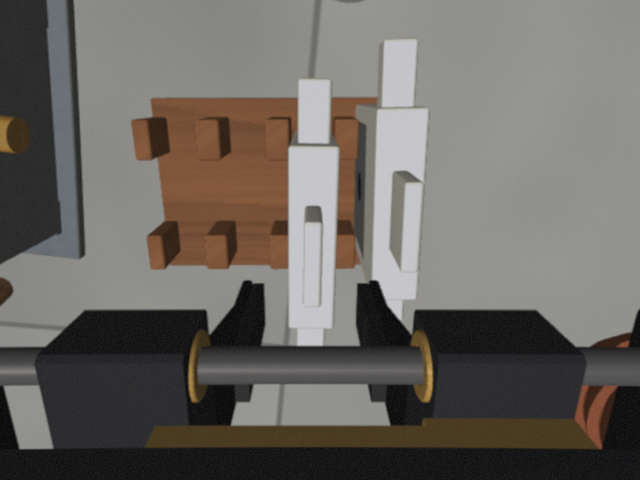

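{"name": "step_arm", "arguments": {"rows": [{"fingers": 140,"slide": [0,0.03,0.6],"twist": 0},{"fingers": 140,"slide": [0,0.03,1.4],"twist": 0},{"fingers": 140,"slide": [0,0.03,2.2],"twist": 0},{"fingers": 140,"slide": [0,0.03,2.9],"twist": 0},{"fingers": 140,"slide": [0,0.03,2.95],"twist": 0},{"fingers": 245,"slide": [0,0.03,2.95],"twist": 0},{"fingers": 245,"slide": [0,0.03,2.95],"twist": 0},{"fingers": 245,"slide": [0,0.03,2.95],"twist": 0}]}}

```text
clock: 13.82
tcp_pos: [0.5297, -0.3149, 0.1432]
orientation: [3.136, 0.161, 0.004]
force: [-0.4, 0.5, 1.6]
finger_gap: 0.301
grasp_force: 0.0
```

{"name": "step_arm", "arguments": {"rows": [{"fingers": 245,"slide": [0,0,0],"twist": 0},{"fingers": 245,"slide": [0,0,0],"twist": 0},{"fingers": 245,"slide": [0,0,0],"twist": 0},{"fingers": 245,"slide": [0,0,0],"twist": 0}]}}

```text
clock: 14.15
tcp_pos: [0.5289, -0.3155, 0.1422]
orientation: [3.136, 0.159, 0.002]
force: [0.1, -0.4, 3.3]
finger_gap: 0.111
grasp_force: 60.0
```

```bash
python3 -c "
from h import *
a=atz('w4.png',[(289,147),(338,147),(333,326),(291,326)],.132);print(a.mean(0)); a=atz('w4.png',[(358,108),(427,108),(416,297),(371,297)],.132);print(a.round(4).tolist(),a.mean(0));s=state();print(s['tcp_pos'],s['grasp_force'],s['finger_gap'])"
```

```text
[ 0.52721695 -0.31701288  0.132     ]
[[0.6091, -0.3341, 0.132], [0.6129, -0.3724, 0.132], [0.4969, -0.387, 0.132], [0.494, -0.3582, 0.132]] [ 0.5532412 -0.3629482  0.132    ]
[ 0.5288626  -0.31548891  0.14219363] 59.97967416420579 0.11094602609034768
```

{"name": "step_arm", "arguments": {"rows": [{"fingers": 245,"slide": [0,0,-0.5],"twist": 0},{"fingers": 245,"slide": [0,0,-1.4],"twist": 0},{"fingers": 245,"slide": [0,0,-2.4],"twist": 0},{"fingers": 245,"slide": [0,0,-3.6],"twist": 0},{"fingers": 245,"slide": [0,0,-4.8],"twist": 0},{"fingers": 245,"slide": [0,0,-6.0],"twist": 0},{"fingers": 245,"slide": [0,0,-7.0],"twist": 0},{"fingers": 245,"slide": [0,0,-7.4],"twist": 0}]}}

```text
clock: 14.82
tcp_pos: [0.5293, -0.3154, 0.3307]
orientation: [3.135, 0.159, 0.007]
force: [0.4, -0.2, -3.5]
finger_gap: 0.114
grasp_force: 60.0
```

```bash
python3 nav.py .577 .018 .325 -.0215
```

```text
slide [3.25, -13.07, 0.2] twist 1.17
```

{"name": "step_arm", "arguments": {"rows": [{"fingers": 245,"slide": [0.1,-0.5,0],"twist": 0.1},{"fingers": 245,"slide": [0.4,-1.5,0],"twist": 0.3},{"fingers": 245,"slide": [0.7,-2.8,0],"twist": 0.5},{"fingers": 245,"slide": [1.0,-4.2,0],"twist": 0.7},{"fingers": 245,"slide": [1.4,-5.6,0],"twist": 0.9},{"fingers": 245,"slide": [1.7,-7.0,0],"twist": 1.0},{"fingers": 245,"slide": [2.1,-8.4,0],"twist": 1.1},{"fingers": 245,"slide": [2.4,-9.7,0],"twist": 1.17}]}}

```text
clock: 15.48
tcp_pos: [0.5629, -0.0654, 0.3251]
orientation: [-3.141, 0.032, 0.003]
force: [-0.0, -3.0, -3.5]
finger_gap: 0.108
grasp_force: 60.0
```

```bash
python3 nav.py .577 .018 .325 -.0215
```

```text
slide [0.5, -3.35, 0.0] twist 0.01
```

{"name": "step_arm", "arguments": {"rows": [{"fingers": 245,"slide": [0.2,-1.2,0],"twist": 0},{"fingers": 245,"slide": [0.3,-2.2,0],"twist": 0},{"fingers": 245,"slide": [0.4,-3.0,0],"twist": 0},{"fingers": 245,"slide": [0.47,-3.4,0],"twist": 0},{"fingers": 245,"slide": [0.47,-3.4,0],"twist": 0},{"fingers": 245,"slide": [0.47,-3.4,0],"twist": 0},{"fingers": 245,"slide": [0.47,-3.4,0],"twist": 0}]}}

```text
clock: 16.07
tcp_pos: [0.5767, 0.0138, 0.3254]
orientation: [3.139, -0.038, -0.003]
force: [-1.0, -4.2, -2.7]
finger_gap: 0.112
grasp_force: 60.0
```

```bash
python3 nav.py .577 .018 .24 -.0215; python3 -c "
from h import *
snap('wrist','w5.png');"
```

```text
slide [0.01, -0.18, 3.42] twist -0.03
```

View pics/w5.png

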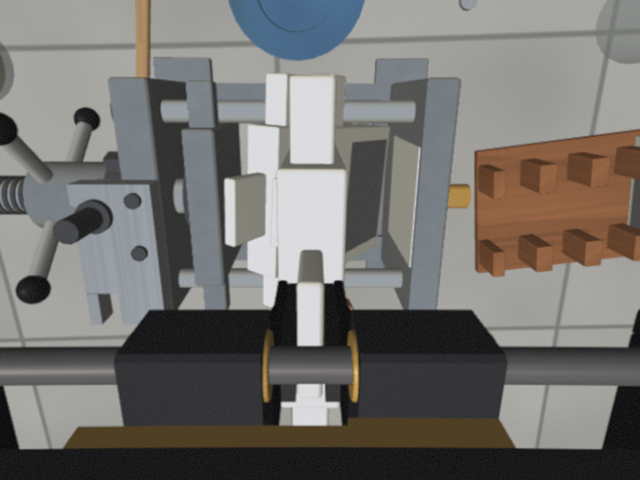

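{"name": "step_arm", "arguments": {"rows": [{"fingers": 245,"slide": [0,0.1,-0.4],"twist": 0},{"fingers": 245,"slide": [0,0.15,-0.9],"twist": 0},{"fingers": 245,"slide": [0,0.15,-1.5],"twist": 0},{"fingers": 245,"slide": [0,0.15,-2.1],"twist": 0},{"fingers": 245,"slide": [0,0.15,-2.5],"twist": 0},{"fingers": 245,"slide": [0,0.15,-2.5],"twist": 0}]}}

```text
clock: 16.62
tcp_pos: [0.5783, 0.0144, 0.3924]
orientation: [-3.14, 0.031, -0.01]
force: [-0.2, -0.7, -2.6]
finger_gap: 0.11
grasp_force: 60.0
```

{"name": "step_arm", "arguments": {"rows": [{"fingers": 245,"slide": [0,-0.3,0],"twist": 0},{"fingers": 245,"slide": [0,-0.9,0],"twist": 0},{"fingers": 245,"slide": [0,-1.5,0],"twist": 0},{"fingers": 245,"slide": [0,-2.1,0],"twist": 0},{"fingers": 245,"slide": [0,-2.4,0],"twist": 0},{"fingers": 245,"slide": [0,-2.4,0],"twist": 0},{"fingers": 245,"slide": [0,-2.4,0],"twist": 0}]}}

```text
clock: 17.2
tcp_pos: [0.578, 0.0734, 0.3882]
orientation: [3.141, -0.031, -0.001]
force: [0.2, -1.2, -3.2]
finger_gap: 0.108
grasp_force: 60.0
```

```bash
python3 nav.py .577 .018 .24 -.0215; python3 -c "
from h import *
snap('wrist','w6.png');"
```

```text
slide [0.01, 2.21, 5.93] twist 0.01
```

View pics/w6.png

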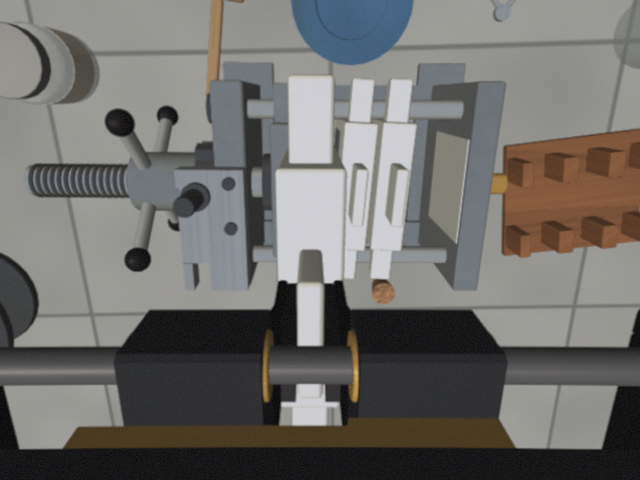

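```bash
python3 -c "
from h import *
for n,q in (('right',[(386,123),(416,123),(402,249),(371,249)]),('left',[(346,123),(377,123),(366,249),(340,249)])):
  a=atz('w6.png',q,.17); print(n,a.round(4)[:,:2].tolist(),a.mean(0).round(4))
for n,q in (('right',[(396,166),(393,222)]),('left',[(361,166),(357,222)])):
  print(atz('w6.png',q,.206).round(4).tolist())
print(atz('w6.png',[(472,140),(457,240)],.165).round(4))
"; python3 nav.py .576 -.0505 .39 -.0215
```

```text
right [[0.6398, 0.0052], [0.6392, -0.0211], [0.5214, -0.0145], [0.522, 0.0154]] [ 0.5806 -0.0038  0.17  ]
left [[0.6405, 0.0404], [0.6399, 0.0131], [0.5221, 0.0202], [0.5225, 0.0453]] [0.5813 0.0298 0.17  ]
[[0.6076, 0.002, 0.206], [0.5597, 0.0025, 0.206]]
[[0.6082, 0.0307, 0.206], [0.5603, 0.0333, 0.206]]
[[ 0.6229 -0.0734  0.165 ]
 [ 0.5278 -0.0685  0.165 ]]
slide [0.02, 4.91, -0.06] twist -0.0
```

{"name": "step_arm", "arguments": {"rows": [{"fingers": 245,"slide": [0,0.4,0],"twist": 0},{"fingers": 245,"slide": [0,1.2,0],"twist": 0},{"fingers": 245,"slide": [0,2.2,0],"twist": 0},{"fingers": 245,"slide": [0,3.2,0],"twist": 0},{"fingers": 245,"slide": [0,4.2,0],"twist": 0},{"fingers": 245,"slide": [0,4.85,0],"twist": 0},{"fingers": 245,"slide": [0,4.85,0],"twist": 0},{"fingers": 245,"slide": [0,4.85,0],"twist": 0}]}}

```text
clock: 17.92
tcp_pos: [0.5754, -0.0512, 0.3885]
orientation: [3.141, -0.041, -0.001]
force: [-0.5, -0.2, -4.1]
finger_gap: 0.107
grasp_force: 60.0
```

```bash
python3 nav.py .576 -.0505 .24 -.0215; python3 -c "
from h import *
c=snap('wrist','w7.png')
z=state()['tcp_pos'][2]-.13+.12; print(z)
g=cv2.cvtColor(c['frame'],cv2.COLOR_RGB2GRAY)
print(g[205,250:400:3].tolist()); print(g[120:200:3,310].tolist())"
```

```text
slide [0.03, -0.03, 5.94] twist -0.04
0.37871141333569425
[211, 213, 209, 107, 101, 213, 213, 211, 111, 207, 213, 213, 211, 212, 212, 211, 213, 212, 212, 209, 213, 212, 212, 211, 211, 210, 212, 212, 213, 210, 210, 177, 116, 120, 121, 103, 144, 149, 151, 150, 149, 148, 152, 147, 151, 148, 150, 151, 151, 152]
[212, 212, 209, 212, 212, 213, 210, 213, 212, 212, 211, 211, 212, 212, 199, 92, 127, 202, 211, 213, 212, 211, 211, 212, 212, 213, 211]
```

{"name": "step_arm", "arguments": {"rows": [{"fingers": 245,"slide": [0.03,0,0.6],"twist": 0},{"fingers": 245,"slide": [0.03,0,1.4],"twist": 0},{"fingers": 245,"slide": [0.03,0,2.3],"twist": 0},{"fingers": 245,"slide": [0.03,0,3.2],"twist": 0},{"fingers": 245,"slide": [0.03,0,4.1],"twist": 0},{"fingers": 245,"slide": [0.03,0,4.7],"twist": 0},{"fingers": 245,"slide": [0.03,0,5.2],"twist": 0},{"fingers": 245,"slide": [0.03,0,5.5],"twist": 0}]}}

```text
clock: 18.63
tcp_pos: [0.5758, -0.0471, 0.2498]
orientation: [-3.141, 0.03, 0.003]
force: [-0.5, 0.6, -3.6]
finger_gap: 0.114
grasp_force: 60.0
```

```bash
python3 nav.py .576 -.0505 .18 -.0215
```

```text
slide [0.01, 0.14, 2.79] twist 0.02
```

{"name": "step_arm", "arguments": {"rows": [{"fingers": 245,"slide": [0,0.1,0.6],"twist": 0},{"fingers": 245,"slide": [0,0.1,1.2],"twist": 0},{"fingers": 245,"slide": [0,0.1,1.8],"twist": 0},{"fingers": 245,"slide": [0,0.1,2.3],"twist": 0},{"fingers": 245,"slide": [0,0.1,2.6],"twist": 0},{"fingers": 245,"slide": [0,0.1,2.8],"twist": 0},{"fingers": 245,"slide": [0,0.1,2.85],"twist": 0},{"fingers": 245,"slide": [0,0.1,2.85],"twist": 0}]}}

```text
clock: 19.3
tcp_pos: [0.5768, -0.0504, 0.1805]
orientation: [3.141, -0.033, 0.001]
force: [-0.8, 0.1, -3.8]
finger_gap: 0.113
grasp_force: 60.0
```

{"name": "step_arm", "arguments": {"rows": [{"fingers": 245,"slide": [0,0,0.1],"twist": 0},{"fingers": 245,"slide": [0,0,0.1],"twist": 0},{"fingers": 185,"slide": [0,0,0.1],"twist": 0},{"fingers": 185,"slide": [0,0,0.1],"twist": 0},{"fingers": 185,"slide": [0,0,0.1],"twist": 0},{"fingers": 185,"slide": [0,0,-0.8],"twist": 0},{"fingers": 190,"slide": [0,0,-1.6],"twist": 0},{"fingers": 205,"slide": [0,0,-2.3],"twist": 0}]}}

```text
clock: 19.97
tcp_pos: [0.5767, -0.0506, 0.2388]
orientation: [3.141, -0.033, 0.001]
force: [0.4, -0.1, 1.3]
finger_gap: 0.231
grasp_force: 0.0
```

{"name": "step_arm", "arguments": {"rows": [{"fingers": 205,"slide": [0,-0.9,0],"twist": 0},{"fingers": 205,"slide": [0,-1.9,0],"twist": 0},{"fingers": 205,"slide": [0,-2.8,0],"twist": 0},{"fingers": 205,"slide": [0,-3.38,0],"twist": 0},{"fingers": 205,"slide": [0,-3.38,0],"twist": 0},{"fingers": 205,"slide": [0,-3.38,0],"twist": 0},{"fingers": 205,"slide": [0,-3.38,0],"twist": 0}]}}

```text
clock: 20.55
tcp_pos: [0.5783, 0.0322, 0.2374]
orientation: [3.14, -0.035, 0.0]
force: [0.6, -0.2, 0.1]
finger_gap: 0.198
grasp_force: 0.0
```

```bash
python3 nav.py .579 .034 .18 -.0215; python3 -c "
from h import *
c=snap('wrist','w8.png'); s=state();print(s['finger_gap'],s['tcp_pos'])
P=[(.575,y,.206) for y in (.002,.007,.024,.029,.034,.039,-.045,-.055)]; print(proj('w8.png',P).round(0).tolist())
g=cv2.cvtColor(c['frame'],cv2.COLOR_RGB2GRAY)
for r in (235,275): print(g[r,250:450:3].tolist())"
```

```text
slide [0.02, -0.07, 2.3] twist -0.01
0.19854300879356937 [0.57833415 0.0318435  0.23739317]
[[370.0, 280.0], [360.0, 280.0], [326.0, 281.0], [316.0, 281.0], [306.0, 282.0], [296.0, 282.0], [463.0, 278.0], [483.0, 278.0]]
[158, 166, 163, 165, 163, 164, 163, 164, 160, 161, 164, 161, 192, 217, 218, 217, 217, 215, 208, 217, 217, 216, 216, 215, 158, 217, 218, 216, 210, 103, 134, 139, 175, 217, 217, 217, 216, 217, 169, 136, 140, 143, 217, 217, 218, 217, 218, 213, 179, 142, 71, 73, 67, 115, 135, 136, 139, 137, 135, 170, 218, 217, 216, 217, 216, 207, 135]
[107, 121, 121, 121, 122, 121, 123, 125, 125, 126, 124, 138, 217, 217, 217, 216, 219, 199, 216, 217, 218, 217, 215, 160, 218, 217, 216, 208, 89, 135, 136, 181, 217, 218, 218, 217, 217, 146, 136, 141, 162, 217, 216, 218, 218, 217, 185, 185, 111, 72, 72, 70, 119, 138, 138, 138, 138, 137, 190, 217, 217, 217, 216, 217, 149, 135, 134]
```

{"name": "step_arm", "arguments": {"rows": [{"fingers": 205,"slide": [0,0,0.8],"twist": 0},{"fingers": 205,"slide": [0,0,1.6],"twist": 0},{"fingers": 205,"slide": [0,0,2.1],"twist": 0},{"fingers": 205,"slide": [0,0,2.3],"twist": 0},{"fingers": 205,"slide": [0,0,2.3],"twist": 0},{"fingers": 240,"slide": [0,0,2.3],"twist": 0},{"fingers": 240,"slide": [0,0,2.3],"twist": 0},{"fingers": 240,"slide": [0,0,2.3],"twist": 0}], "newtons": 30}}

```text
clock: 21.27
tcp_pos: [0.5788, 0.0339, 0.181]
orientation: [3.141, -0.033, 0.003]
force: [-0.6, 0.1, -0.4]
finger_gap: 0.114
grasp_force: 30.0
```

{"name": "step_arm", "arguments": {"rows": [{"fingers": 240,"slide": [0,0.1,-0.05],"twist": 0},{"fingers": 240,"slide": [0,0.2,-0.05],"twist": 0},{"fingers": 240,"slide": [0,0.35,-0.05],"twist": 0},{"fingers": 240,"slide": [0,0.5,-0.05],"twist": 0},{"fingers": 240,"slide": [0,0.58,-0.05],"twist": 0},{"fingers": 240,"slide": [0,0.58,-0.05],"twist": 0}]}}

```text
clock: 21.77
tcp_pos: [0.5778, 0.0188, 0.1812]
orientation: [3.141, -0.034, -0.0]
force: [1.2, 0.6, -2.3]
finger_gap: 0.114
grasp_force: 30.0
```

{"name": "step_arm", "arguments": {"rows": [{"fingers": 208,"slide": [0,0,0.05],"twist": 0},{"fingers": 208,"slide": [0,0,0.05],"twist": 0},{"fingers": 208,"slide": [0,0,0.05],"twist": 0},{"fingers": 208,"slide": [0,0,-0.7],"twist": 0},{"fingers": 200,"slide": [0,0,-1.5],"twist": 0},{"fingers": 180,"slide": [0,0,-2.2],"twist": 0},{"fingers": 160,"slide": [0,0,-2.3],"twist": 0},{"fingers": 150,"slide": [0,0,-2.3],"twist": 0}]}}

```text
clock: 22.43
tcp_pos: [0.5788, 0.0195, 0.2402]
orientation: [3.141, -0.033, 0.005]
force: [0.2, 0.7, 0.0]
finger_gap: 0.35
grasp_force: 0.0
```

```bash
python3 nav.py .553 -.3645 .22 .1
```

```text
slide [-0.71, 15.38, 0.81] twist -1.15
```

{"name": "step_arm", "arguments": {"rows": [{"fingers": 130,"slide": [-0.1,1.3,0],"twist": -0.3},{"fingers": 120,"slide": [-0.2,2.8,0],"twist": -0.6},{"fingers": 120,"slide": [-0.2,4.3,0],"twist": -0.9},{"fingers": 120,"slide": [-0.3,5.9,0],"twist": -1.15},{"fingers": 120,"slide": [-0.4,7.5,0],"twist": -1.15},{"fingers": 120,"slide": [-0.4,9.1,0],"twist": -1.15},{"fingers": 120,"slide": [-0.5,10.7,0.2],"twist": -1.15},{"fingers": 120,"slide": [-0.6,12.3,0.4],"twist": -1.15}]}}

```text
clock: 23.1
tcp_pos: [0.5555, -0.2895, 0.2274]
orientation: [-3.138, -0.156, 0.002]
force: [0.6, -0.6, 0.9]
finger_gap: 0.528
grasp_force: 0.0
```

{"name": "step_arm", "arguments": {"rows": [{"fingers": 120,"slide": [-0.2,1.2,0.2],"twist": 0},{"fingers": 120,"slide": [-0.3,2.4,0.3],"twist": 0},{"fingers": 120,"slide": [-0.35,3.0,0.4],"twist": 0},{"fingers": 120,"slide": [-0.35,3.0,0.4],"twist": 0},{"fingers": 120,"slide": [-0.35,3.0,0.4],"twist": 0},{"fingers": 120,"slide": [-0.35,3.0,0.4],"twist": 0}]}}

```text
clock: 23.6
tcp_pos: [0.556, -0.3605, 0.2184]
orientation: [-3.136, -0.16, -0.0]
force: [0.8, 1.1, 0.1]
finger_gap: 0.53
grasp_force: 0.0
```

```bash
python3 nav.py .553 -.3645 .14 .1;  python3 -c "
from h import *
c=snap('wrist','w9.png')
m=[(.553+np.cos(.1)*a-np.sin(.1)*b,-.3645+np.sin(.1)*a+np.cos(.1)*b,z) for a,b,z in((.06,.015,.132),(.06,-.015,.132),(.025,.005,.168),(.025,-.005,.168),(-.025,-.005,.168))]
print(proj('w9.png',m).round(0).tolist())
g=cv2.cvtColor(c['frame'],cv2.COLOR_RGB2GRAY)
for r in (180,220,260): print(g[r,250:380:3].tolist())
print(g[100:330:4,300].tolist())"
```

```text
slide [-0.13, 0.15, 3.14] twist 0.02
[[291.0, 148.0], [342.0, 148.0], [307.0, 223.0], [326.0, 223.0], [325.0, 308.0]]
[87, 86, 88, 90, 87, 89, 87, 87, 95, 97, 96, 97, 94, 96, 95, 141, 202, 201, 203, 200, 202, 202, 203, 199, 201, 201, 201, 200, 200, 199, 201, 167, 100, 102, 102, 110, 149, 149, 151, 148, 149, 148, 146, 148]
[96, 98, 96, 97, 96, 95, 99, 97, 96, 96, 95, 95, 96, 96, 94, 120, 202, 200, 198, 202, 200, 195, 200, 200, 202, 202, 170, 193, 201, 201, 199, 136, 91, 121, 148, 149, 149, 148, 148, 149, 149, 149, 150, 148]
[83, 82, 82, 85, 84, 88, 86, 87, 86, 74, 73, 71, 69, 71, 70, 80, 201, 200, 201, 200, 199, 195, 201, 200, 200, 200, 161, 196, 200, 202, 191, 87, 67, 67, 105, 148, 146, 147, 147, 148, 150, 148, 148, 148]
[149, 151, 150, 148, 149, 146, 147, 103, 103, 97, 156, 199, 199, 199, 200, 200, 197, 200, 201, 200, 200, 201, 199, 200, 200, 201, 199, 201, 202, 199, 202, 200, 201, 202, 202, 200, 202, 199, 201, 198, 200, 202, 199, 201, 202, 201, 202, 202, 201, 203, 198, 202, 201, 200, 202, 188, 151, 149]
```

{"name": "step_arm", "arguments": {"rows": [{"fingers": 125,"slide": [-0.1,0.17,0.6],"twist": 0},{"fingers": 125,"slide": [-0.1,0.17,1.4],"twist": 0},{"fingers": 125,"slide": [-0.1,0.17,2.2],"twist": 0},{"fingers": 125,"slide": [-0.1,0.17,2.9],"twist": 0},{"fingers": 125,"slide": [-0.1,0.17,3.1],"twist": 0},{"fingers": 245,"slide": [-0.1,0.17,3.1],"twist": 0},{"fingers": 245,"slide": [-0.1,0.17,3.1],"twist": 0},{"fingers": 245,"slide": [-0.1,0.17,3.1],"twist": 0}], "newtons": 60}}

```text
clock: 24.32
tcp_pos: [0.5543, -0.3674, 0.1432]
orientation: [3.136, 0.158, 0.004]
force: [-0.1, -0.5, 0.8]
finger_gap: 0.363
grasp_force: 0.0
```

{"name": "step_arm", "arguments": {"rows": [{"fingers": 245,"slide": [0,0,0],"twist": 0},{"fingers": 245,"slide": [0,0,0],"twist": 0},{"fingers": 245,"slide": [0,0,0],"twist": 0},{"fingers": 245,"slide": [0,0,0],"twist": 0}]}}

```text
clock: 24.65
tcp_pos: [0.5534, -0.3674, 0.142]
orientation: [-3.138, -0.156, -0.001]
force: [0.4, 1.5, 1.6]
finger_gap: 0.11
grasp_force: 60.0
```

{"name": "step_arm", "arguments": {"rows": [{"fingers": 245,"slide": [0,0,-0.5],"twist": 0},{"fingers": 245,"slide": [0,0,-1.4],"twist": 0},{"fingers": 245,"slide": [0,0,-2.4],"twist": 0},{"fingers": 245,"slide": [0,0,-3.6],"twist": 0},{"fingers": 245,"slide": [0,0,-4.9],"twist": 0},{"fingers": 245,"slide": [0,0,-6.3],"twist": 0},{"fingers": 245,"slide": [0,0,-7.7],"twist": 0},{"fingers": 245,"slide": [0,0,-9.0],"twist": 0}]}}

```text
clock: 25.32
tcp_pos: [0.5525, -0.3676, 0.3687]
orientation: [3.137, 0.156, 0.0]
force: [1.1, -0.3, -2.4]
finger_gap: 0.107
grasp_force: 60.0
```

{"name": "step_arm", "arguments": {"rows": [{"fingers": 245,"slide": [0,0,-0.7],"twist": 0},{"fingers": 245,"slide": [0,0,-1.0],"twist": 0},{"fingers": 245,"slide": [0,0,-1.0],"twist": 0}]}}

```text
clock: 25.57
tcp_pos: [0.5535, -0.3678, 0.3934]
orientation: [3.136, 0.156, 0.004]
force: [-0.0, 0.4, -3.2]
finger_gap: 0.106
grasp_force: 60.0
```

```bash
python3 nav.py .577 .059 .39 -.0215;  python3 -c "
from h import *
c=snap('wrist','w10.png')
g=cv2.cvtColor(c['frame'],cv2.COLOR_RGB2GRAY)
print(g[205,250:380:3].tolist())
print(g[140:190:2,285].tolist());print(g[140:190:2,340].tolist());
p=load('w7.png');q=cv2.cvtColor(cv2.imread('pics/w7.png'),cv2.COLOR_BGR2GRAY);print(q[140:190:2,285].tolist());print(q[140:190:2,340].tolist())"
```

```text
slide [2.63, -16.9, 0.11] twist 1.15
[58, 42, 64, 92, 87, 89, 90, 87, 102, 196, 195, 196, 198, 197, 196, 197, 195, 196, 196, 197, 196, 196, 197, 197, 195, 198, 196, 196, 197, 196, 194, 153, 138, 144, 145, 147, 147, 149, 143, 148, 147, 148, 144, 147]
[93, 93, 92, 96, 93, 150, 188, 195, 196, 197, 196, 196, 197, 196, 196, 197, 195, 199, 196, 195, 195, 195, 196, 196, 198]
[147, 137, 104, 87, 95, 155, 189, 194, 196, 197, 195, 196, 196, 195, 195, 195, 196, 195, 195, 197, 198, 196, 196, 195, 195]
[155, 154, 154, 155, 152, 140, 119, 103, 99, 95, 95, 95, 98, 94, 133, 195, 206, 211, 212, 212, 212, 213, 211, 212, 210]
[117, 116, 118, 118, 116, 117, 118, 117, 115, 106, 99, 91, 92, 94, 121, 194, 206, 212, 213, 211, 211, 212, 213, 213, 213]
```

```bash
python3 -c "
from h import *
for f,r,t in(('w10.png',150,(.5535,-.3678,.3934,.1)),('w7.png',168.5,(.5754,-.0512,.3885,-.0235)),('w2.png',167,(.575,-.0147,.3257,-.0215)),('w1.png',155.5,(.5692,-.0531,.3245,-.0215))):
  e=atz(f,[(310,r)],t[2]-.01)[0]; d=e[:2]-np.array(t[:2]); print(f,(d@[np.cos(t[3]),np.sin(t[3])]-.06).round(4))
"
```

```text
w10.png 0.0049
w7.png -0.0027
w2.png -0.0021
w1.png 0.0027
```

{"name": "step_arm", "arguments": {"rows": [{"fingers": 245,"slide": [0.1,-0.5,0],"twist": 0.1},{"fingers": 245,"slide": [0.2,-1.5,0],"twist": 0.3},{"fingers": 245,"slide": [0.4,-2.8,0],"twist": 0.5},{"fingers": 245,"slide": [0.6,-4.2,0],"twist": 0.7},{"fingers": 245,"slide": [0.8,-5.6,0],"twist": 0.9},{"fingers": 245,"slide": [1.0,-7.0,0],"twist": 1.0},{"fingers": 245,"slide": [1.2,-8.4,0],"twist": 1.1},{"fingers": 245,"slide": [1.4,-9.8,0],"twist": 1.15}]}}

```text
clock: 26.28
tcp_pos: [0.5623, -0.1187, 0.3885]
orientation: [-3.141, 0.034, 0.007]
force: [1.0, 1.5, -2.7]
finger_gap: 0.107
grasp_force: 60.0
```

{"name": "step_arm", "arguments": {"rows": [{"fingers": 245,"slide": [0.1,-1.4,0],"twist": 0},{"fingers": 245,"slide": [0.1,-2.8,0],"twist": 0},{"fingers": 245,"slide": [0.1,-4.2,0],"twist": 0},{"fingers": 245,"slide": [0.1,-5.4,0],"twist": 0},{"fingers": 245,"slide": [0.1,-6.4,0],"twist": 0},{"fingers": 245,"slide": [0.1,-7.0,0],"twist": 0},{"fingers": 245,"slide": [0.1,-7.0,0],"twist": 0},{"fingers": 245,"slide": [0.1,-7.0,0],"twist": 0}]}}

```text
clock: 26.95
tcp_pos: [0.5689, 0.055, 0.3892]
orientation: [3.141, -0.03, -0.006]
force: [-0.0, -0.9, -2.9]
finger_gap: 0.107
grasp_force: 60.0
```

```bash
python3 nav.py .571 .059 .26 -.0215;  python3 -c "
from h import *
c=snap('wrist','w11.png');q=cv2.cvtColor(c['frame'],cv2.COLOR_RGB2GRAY);print(q[130:190:2,285].tolist());
for r in (140,205):print(q[r,250:480:3].tolist())
z=.17;print(proj('w11.png',[(.575,y,z) for y in(.085,.034,.004,-.02,-.035)]).round())"
```

```text
slide [0.1, -0.17, 5.17] twist 0.03
[146, 146, 132, 104, 91, 91, 89, 90, 92, 90, 153, 190, 198, 201, 202, 201, 203, 201, 199, 200, 203, 200, 202, 202, 200, 201, 201, 201, 203, 203]
[111, 112, 113, 115, 114, 117, 116, 117, 109, 57, 56, 96, 96, 198, 202, 202, 201, 201, 201, 202, 203, 201, 201, 203, 202, 203, 198, 145, 86, 105, 200, 204, 202, 202, 201, 201, 203, 200, 199, 162, 203, 201, 203, 202, 201, 201, 201, 201, 200, 199, 153, 127, 124, 128, 188, 202, 200, 200, 202, 202, 201, 201, 202, 203, 203, 133, 140, 109, 111, 109, 109, 110, 109, 110, 111, 102, 143]
[97, 112, 114, 112, 112, 117, 119, 116, 121, 202, 201, 200, 201, 201, 202, 201, 202, 202, 201, 199, 202, 204, 201, 203, 203, 204, 201, 202, 203, 202, 203, 160, 136, 203, 203, 203, 173, 200, 168, 202, 203, 202, 160, 126, 163, 202, 201, 197, 187, 119, 125, 124, 158, 203, 203, 203, 140, 126, 129, 132, 203, 203, 204, 172, 99, 114, 114, 115, 113, 115, 114, 116, 110, 139, 144, 144, 146]
[[277. 187.]
 [332. 186.]
 [365. 185.]
 [391. 185.]
 [407. 184.]]
```

{"name": "step_arm", "arguments": {"rows": [{"fingers": 245,"slide": [0.06,-0.13,0.6],"twist": 0},{"fingers": 245,"slide": [0.06,-0.13,1.4],"twist": 0},{"fingers": 245,"slide": [0.06,-0.13,2.3],"twist": 0},{"fingers": 245,"slide": [0.06,-0.13,3.2],"twist": 0},{"fingers": 245,"slide": [0.06,-0.13,4.1],"twist": 0},{"fingers": 245,"slide": [0.06,-0.13,4.7],"twist": 0},{"fingers": 245,"slide": [0.06,-0.13,5.0],"twist": 0},{"fingers": 245,"slide": [0.06,-0.13,5.0],"twist": 0}]}}

```text
clock: 27.67
tcp_pos: [0.5701, 0.0555, 0.2636]
orientation: [3.14, -0.037, -0.007]
force: [0.1, -0.3, -3.6]
finger_gap: 0.103
grasp_force: 60.0
```

```bash
python3 nav.py .571 .059 .18 -.0215
```

```text
slide [0.05, -0.14, 3.34] twist -0.02
```

{"name": "step_arm", "arguments": {"rows": [{"fingers": 245,"slide": [0.03,-0.12,0.4],"twist": 0},{"fingers": 245,"slide": [0.03,-0.12,1.0],"twist": 0},{"fingers": 245,"slide": [0.03,-0.12,1.6],"twist": 0},{"fingers": 245,"slide": [0.03,-0.12,2.2],"twist": 0},{"fingers": 245,"slide": [0.03,-0.12,2.7],"twist": 0},{"fingers": 245,"slide": [0.03,-0.12,3.0],"twist": 0},{"fingers": 245,"slide": [0.03,-0.12,3.2],"twist": 0},{"fingers": 245,"slide": [0.03,-0.12,3.2],"twist": 0}]}}

```text
clock: 28.33
tcp_pos: [0.5719, 0.0607, 0.1855]
orientation: [3.141, -0.033, -0.002]
force: [-0.9, 0.1, -2.4]
finger_gap: 0.11
grasp_force: 60.0
```

{"name": "step_arm", "arguments": {"rows": [{"fingers": 245,"slide": [0,0,0.15],"twist": 0},{"fingers": 245,"slide": [0,0,0.2],"twist": 0},{"fingers": 245,"slide": [0,0,0.2],"twist": 0}]}}

```text
clock: 28.58
tcp_pos: [0.5723, 0.0608, 0.1816]
orientation: [3.141, -0.033, 0.001]
force: [0.1, -0.7, -3.0]
finger_gap: 0.111
grasp_force: 60.0
```

{"name": "step_arm", "arguments": {"rows": [{"fingers": 245,"slide": [0,0,0.1],"twist": 0},{"fingers": 245,"slide": [0,0,0.1],"twist": 0},{"fingers": 185,"slide": [0,0,0.1],"twist": 0},{"fingers": 185,"slide": [0,0,0.1],"twist": 0},{"fingers": 185,"slide": [0,0,0.1],"twist": 0},{"fingers": 185,"slide": [0,0,-0.7],"twist": 0},{"fingers": 185,"slide": [0,0,-1.5],"twist": 0},{"fingers": 185,"slide": [0,0,-2.5],"twist": 0}]}}

```text
clock: 29.25
tcp_pos: [0.5714, 0.0606, 0.2434]
orientation: [3.141, -0.033, -0.004]
force: [1.1, -0.3, 0.3]
finger_gap: 0.273
grasp_force: 0.0
```

{"name": "step_arm", "arguments": {"rows": [{"fingers": 120,"slide": [0,0,-0.5],"twist": 0},{"fingers": 120,"slide": [0,-0.5,-1.0],"twist": 0},{"fingers": 120,"slide": [0,-1.0,-1.5],"twist": 0},{"fingers": 120,"slide": [0,-1.5,-2.0],"twist": 0},{"fingers": 120,"slide": [0,-2,-2.0],"twist": 0},{"fingers": 120,"slide": [0,-2,-2.0],"twist": 0},{"fingers": 120,"slide": [0,-2,-2.0],"twist": 0}]}}

```text
clock: 29.83
tcp_pos: [0.5725, 0.1119, 0.2926]
orientation: [3.141, -0.029, -0.003]
force: [-0.1, -0.7, -1.1]
finger_gap: 0.531
grasp_force: 0.0
```

```bash
python3 nav.py .5745 .175 .30 -.0215;  python3 -c "
from h import *
c=snap('wrist','w12.png')
print(state()['tcp_pos'])
a=c['frame'][:,:,::-1]; cv2.imwrite('pics/w12v.png',a)"
```

```text
slide [0.03, -2.52, -0.3] twist 0.03
[0.57262216 0.1105763  0.29235237]
```

View pics/w12v.png

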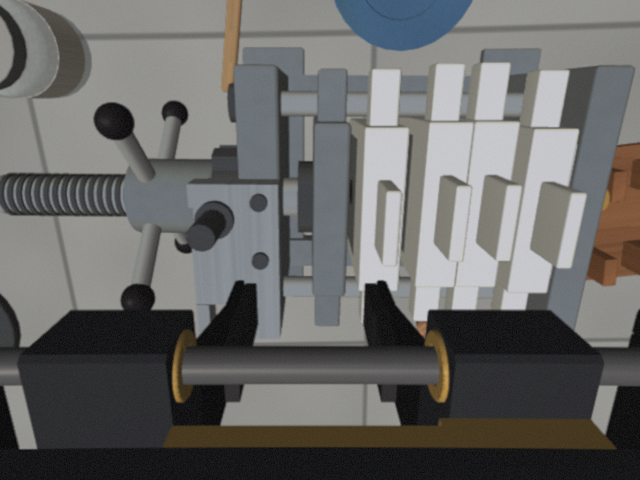

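```bash
python3 -c "
from h import *
from fit import T
print(atz('w12.png',[(202,237)],.22),atz('top0.png',[T((77,242))],.22), tri('w12.png',(202,237),'top0.png',T((77,242))))
s=state(); print(s['tcp_pos'],s['orientation'])
print(atz('w12.png',[(258,202),(260,261)],.178))
# notch edges in top
print(atz('top0.png',[T((52,420)),T((89,420)),T((60,392)),T((45,205))],.178))
"; python3 nav.py .5735 .1735 .26 -.0215 / .5735 .1735 .188 -.0215
```

```text
[[0.58007583 0.17545391 0.22      ]] [[0.5743202  0.17361811 0.22      ]] (array([0.57659376, 0.17622061, 0.21098548]), np.float64(0.0035578815244931682))
[0.57262216 0.1105763  0.29235237] [ 3.14053921 -0.03193796 -0.00336813]
[[0.59041853 0.14676328 0.178     ]
 [0.54737058 0.14776961 0.178     ]]
[[0.50016065 0.18550585 0.178     ]
 [0.50063327 0.16884044 0.178     ]
 [0.51295411 0.18248117 0.178     ]
 [0.59881767 0.19326387 0.178     ]]
slide [-0.01, -2.52, 1.29] twist 0.01
slide [0.0, 0.0, 2.88] twist -0.0
```

{"name": "step_arm", "arguments": {"rows": [{"fingers": 125,"slide": [0.05,-0.7,0],"twist": 0},{"fingers": 125,"slide": [0.1,-1.5,0.3],"twist": 0},{"fingers": 125,"slide": [0.15,-2.2,0.8],"twist": 0},{"fingers": 125,"slide": [0.15,-2.52,1.4],"twist": 0},{"fingers": 125,"slide": [0.15,-2.52,1.6],"twist": 0},{"fingers": 125,"slide": [0.15,-2.52,1.6],"twist": 0},{"fingers": 125,"slide": [0.15,-2.52,1.6],"twist": 0}]}}

```text
clock: 30.47
tcp_pos: [0.5784, 0.1716, 0.2532]
orientation: [3.14, -0.036, -0.002]
force: [0.2, -1.6, 0.8]
finger_gap: 0.509
grasp_force: 0.0
```

```bash
python3 nav.py .5775 .1745 .188 -.0215;  python3 -c "
from h import *
c=snap('wrist','w13.png')
print(proj('w13.png',[(.5775,.1745,.22),(.5775,.1835,.22),(.5775,.1655,.22)]).round(0).tolist())
g=cv2.cvtColor(c['frame'],cv2.COLOR_RGB2GRAY)
for r in range(215,300,10): print(r,g[r,270:370:3].tolist())"
```

```text
slide [-0.04, -0.12, 2.61] twist -0.02
[[304.0, 276.0], [286.0, 276.0], [322.0, 275.0]]
215 [132, 148, 147, 147, 147, 146, 147, 147, 146, 147, 146, 143, 147, 148, 147, 149, 146, 145, 150, 148, 151, 147, 149, 145, 146, 151, 148, 135, 138, 151, 155, 153, 149, 146]
225 [126, 148, 146, 146, 146, 148, 148, 142, 100, 64, 53, 48, 66, 120, 147, 149, 144, 144, 152, 148, 150, 147, 148, 145, 99, 73, 71, 73, 73, 73, 70, 137, 149, 144]
235 [122, 124, 137, 148, 104, 69, 69, 72, 70, 64, 53, 55, 67, 73, 75, 75, 61, 132, 148, 147, 151, 147, 146, 146, 148, 136, 78, 74, 74, 87, 149, 151, 149, 148]
245 [124, 120, 123, 114, 71, 68, 49, 44, 41, 38, 38, 36, 36, 34, 35, 54, 75, 74, 145, 145, 150, 147, 147, 145, 148, 150, 148, 146, 149, 152, 153, 153, 148, 147]
255 [119, 86, 106, 146, 75, 60, 51, 45, 43, 38, 41, 33, 31, 35, 34, 34, 67, 104, 151, 145, 149, 145, 147, 148, 149, 151, 146, 145, 150, 151, 151, 153, 145, 149]
265 [161, 153, 146, 146, 144, 65, 74, 72, 71, 74, 73, 68, 69, 67, 70, 42, 138, 144, 148, 144, 149, 146, 148, 145, 150, 150, 143, 147, 151, 153, 152, 152, 147, 151]
275 [161, 151, 146, 149, 144, 69, 71, 71, 72, 69, 71, 71, 71, 72, 71, 75, 144, 145, 149, 149, 149, 148, 144, 146, 151, 151, 145, 148, 150, 152, 153, 153, 147, 150]
285 [162, 151, 149, 149, 148, 148, 149, 127, 74, 74, 70, 70, 93, 136, 154, 152, 144, 148, 150, 147, 149, 146, 146, 144, 100, 55, 71, 71, 64, 82, 156, 75, 21, 27]
295 [161, 153, 150, 150, 148, 146, 149, 148, 153, 147, 145, 147, 152, 153, 153, 151, 146, 145, 148, 147, 149, 147, 145, 147, 75, 71, 74, 71, 75, 72, 140, 68, 24, 24]
```

{"name": "step_arm", "arguments": {"rows": [{"fingers": 125,"slide": [0,-0.18,0.6],"twist": 0},{"fingers": 125,"slide": [0,-0.18,1.3],"twist": 0},{"fingers": 125,"slide": [0,-0.18,1.9],"twist": 0},{"fingers": 125,"slide": [0,-0.18,2.4],"twist": 0},{"fingers": 125,"slide": [0,-0.18,2.55],"twist": 0},{"fingers": 125,"slide": [0,-0.18,2.55],"twist": 0},{"fingers": 235,"slide": [0,-0.18,2.55],"twist": 0},{"fingers": 235,"slide": [0,-0.18,2.55],"twist": 0}], "newtons": 30}}

```text
clock: 31.18
tcp_pos: [0.5791, 0.1782, 0.1913]
orientation: [-3.141, 0.033, -0.003]
force: [-0.2, -0.6, 0.8]
finger_gap: 0.432
grasp_force: 0.0
```

{"name": "step_arm", "arguments": {"rows": [{"fingers": 235,"slide": [0,0,0],"twist": 0},{"fingers": 235,"slide": [0,0,0],"twist": 0},{"fingers": 235,"slide": [0,0,0],"twist": 0},{"fingers": 235,"slide": [0,0,0],"twist": 0}]}}

```text
clock: 31.52
tcp_pos: [0.5786, 0.1781, 0.1905]
orientation: [3.141, -0.033, 0.001]
force: [-0.6, -0.3, 2.2]
finger_gap: 0.2
grasp_force: 29.9
```

{"name": "step_arm", "arguments": {"rows": [{"fingers": 235,"slide": [0,0,-0.3],"twist": 0},{"fingers": 235,"slide": [0,0,-0.8],"twist": 0},{"fingers": 235,"slide": [0,0,-1.4],"twist": 0},{"fingers": 235,"slide": [0,0,-1.9],"twist": 0},{"fingers": 235,"slide": [0,0,-2.1],"twist": 0},{"fingers": 235,"slide": [0,0,-2.1],"twist": 0}], "newtons": 50}}

```text
clock: 32.02
tcp_pos: [0.5792, 0.1787, 0.2448]
orientation: [-3.141, 0.033, -0.005]
force: [0.1, -0.0, -0.7]
finger_gap: 0.193
grasp_force: 49.9
```

{"name": "step_arm", "arguments": {"rows": [{"fingers": 235,"slide": [-0.4,0,0],"twist": 0},{"fingers": 235,"slide": [-1.0,0,0],"twist": 0},{"fingers": 235,"slide": [-1.7,0,0],"twist": 0},{"fingers": 235,"slide": [-2.4,0,0],"twist": 0},{"fingers": 235,"slide": [-2.9,0,0],"twist": 0},{"fingers": 235,"slide": [-3.08,0,0],"twist": 0},{"fingers": 235,"slide": [-3.08,0,0],"twist": 0},{"fingers": 235,"slide": [-3.08,0,0],"twist": 0}]}}

```text
clock: 32.68
tcp_pos: [0.5014, 0.1794, 0.2423]
orientation: [3.141, -0.033, 0.0]
force: [0.3, 0.4, -0.7]
finger_gap: 0.191
grasp_force: 49.9
```

```bash
python3 nav.py .5016 .1790 .191 -.0215;  python3 -c "
from h import *
s=state();print(s['tcp_pos'],s['finger_gap'],s['grasp_force'])
c=snap('side','s5.png');cc=snap('wrist','w14.png')
g=cv2.cvtColor(c['frame'],cv2.COLOR_RGB2GRAY)
# pin foot expected
x,y,z=s['tcp_pos']; f=z-.1905+.141
print(proj('s5.png',[(x,y,f),(x,y,f+.037),(x,y,f+.04)]).round(1).tolist(), f)
u,v=proj('s5.png',[(x,y,f+.02)])[0].astype(int)
for r in range(v-14,v+22,3): print(r,g[r,u-24:u+26:2].tolist())
"
```

```text
slide [0.01, 0.01, 2.05] twist 0.0
[0.5013539  0.17938895 0.24226812] 0.190748363168763 49.939508344978094
[[355.0, 190.1], [355.6, 179.9], [355.7, 179.0]] 0.1927681152357977
170 [138, 136, 136, 136, 139, 138, 140, 137, 133, 86, 14, 18, 38, 45, 43, 23, 7, 77, 130, 136, 138, 139, 139, 137, 137]
173 [137, 137, 139, 137, 139, 139, 138, 137, 135, 88, 13, 11, 25, 28, 32, 20, 29, 111, 138, 139, 138, 138, 140, 138, 139]
176 [139, 138, 138, 137, 136, 138, 137, 137, 137, 100, 25, 20, 26, 32, 34, 20, 41, 116, 138, 136, 140, 139, 137, 138, 138]
179 [138, 137, 139, 138, 137, 137, 136, 135, 136, 121, 52, 33, 35, 34, 45, 69, 99, 125, 137, 137, 138, 139, 138, 140, 140]
182 [139, 140, 139, 139, 136, 137, 134, 135, 137, 137, 116, 73, 42, 47, 73, 119, 136, 136, 135, 138, 139, 137, 137, 138, 138]
185 [138, 138, 138, 137, 138, 136, 138, 136, 134, 135, 134, 109, 63, 84, 128, 137, 135, 135, 137, 137, 137, 137, 137, 138, 140]
188 [140, 139, 138, 138, 138, 135, 137, 136, 134, 135, 135, 106, 64, 89, 130, 133, 136, 135, 137, 137, 136, 137, 138, 140, 139]
191 [140, 138, 138, 132, 133, 133, 133, 132, 135, 131, 130, 122, 100, 104, 117, 131, 136, 137, 137, 138, 137, 137, 138, 137, 133]
194 [140, 140, 138, 120, 127, 136, 132, 134, 130, 130, 130, 137, 137, 122, 111, 130, 137, 137, 139, 137, 137, 137, 133, 95, 47]
197 [140, 138, 140, 110, 116, 136, 131, 133, 131, 130, 129, 134, 135, 130, 112, 125, 125, 126, 124, 124, 122, 121, 103, 40, 17]
200 [129, 128, 126, 100, 107, 132, 132, 130, 130, 129, 131, 133, 134, 131, 133, 130, 131, 138, 136, 139, 141, 140, 136, 87, 36]
203 [139, 140, 141, 104, 83, 129, 134, 130, 132, 129, 130, 129, 132, 131, 129, 128, 133, 138, 140, 141, 140, 141, 142, 132, 96]
```

{"name": "step_arm", "arguments": {"rows": [{"fingers": 235,"slide": [0,0,0.3],"twist": 0},{"fingers": 235,"slide": [0,0,0.6],"twist": 0},{"fingers": 235,"slide": [0,0,0.8],"twist": 0},{"fingers": 235,"slide": [0,0,1.0],"twist": 0},{"fingers": 235,"slide": [0,0,1.0],"twist": 0}]}}

```text
clock: 33.2
tcp_pos: [0.5006, 0.1794, 0.2157]
orientation: [3.141, -0.033, -0.004]
force: [-0.1, 0.0, -1.8]
finger_gap: 0.194
grasp_force: 49.9
```

{"name": "step_arm", "arguments": {"rows": [{"fingers": 235,"slide": [0,0,0.3],"twist": 0},{"fingers": 235,"slide": [0,0,0.6],"twist": 0},{"fingers": 235,"slide": [0,0,0.8],"twist": 0},{"fingers": 235,"slide": [0,0,0.95],"twist": 0},{"fingers": 235,"slide": [0,0,1.0],"twist": 0},{"fingers": 235,"slide": [0,0,1.0],"twist": 0}]}}

```text
clock: 33.7
tcp_pos: [0.5011, 0.1797, 0.1921]
orientation: [3.141, -0.033, -0.001]
force: [0.5, 0.2, -1.6]
finger_gap: 0.194
grasp_force: 49.9
```

{"name": "step_arm", "arguments": {"rows": [{"fingers": 235,"slide": [0,0,0.08],"twist": 0},{"fingers": 235,"slide": [0,0,0.08],"twist": 0},{"fingers": 235,"slide": [0,0,0.08],"twist": 0}]}}

```text
clock: 33.95
tcp_pos: [0.5014, 0.1798, 0.1907]
orientation: [3.141, -0.033, 0.001]
force: [1.1, -0.7, -1.3]
finger_gap: 0.188
grasp_force: 49.9
```

{"name": "step_arm", "arguments": {"rows": [{"fingers": 155,"slide": [0,0,0],"twist": 0},{"fingers": 155,"slide": [0,0,0],"twist": 0},{"fingers": 155,"slide": [0,0,0],"twist": 0},{"fingers": 155,"slide": [0,0,0],"twist": 0},{"fingers": 155,"slide": [0,0,-0.6],"twist": 0},{"fingers": 155,"slide": [0,0,-1.3],"twist": 0},{"fingers": 155,"slide": [0,0,-2.0],"twist": 0},{"fingers": 155,"slide": [0,0,-2.5],"twist": 0}]}}

```text
clock: 34.62
tcp_pos: [0.5018, 0.18, 0.2547]
orientation: [-3.141, 0.033, -0.002]
force: [-1.1, 0.5, -0.5]
finger_gap: 0.393
grasp_force: 0.0
```

```bash
python3 -c "
from h import *
s=state();print(s['tcp_pos'])
c=snap('wrist','w15.png')
g=cv2.cvtColor(c['frame'],cv2.COLOR_RGB2GRAY)
print(proj('w15.png',[(.501,.179,.22),(.501,.179,.184),(.501,.188,.22),(.501,.170,.22)]).round().tolist())
u,v=proj('w15.png',[(.501,.179,.22)])[0].astype(int)
for r in range(v-50,v+30,8): print(r,g[r,u-60:u+60:4].tolist())
"
```

```text
[0.50176728 0.17999612 0.25466335]
[[312.0, 274.0], [312.0, 250.0], [294.0, 275.0], [329.0, 274.0]]
224 [160, 161, 159, 159, 160, 159, 158, 157, 148, 144, 147, 149, 147, 148, 133, 114, 132, 150, 153, 148, 144, 148, 145, 148, 146, 146, 148, 146, 145, 148]
232 [157, 157, 161, 160, 159, 160, 160, 158, 147, 143, 144, 63, 71, 71, 72, 72, 73, 71, 69, 77, 144, 148, 148, 148, 148, 147, 150, 146, 147, 151]
240 [158, 160, 157, 159, 159, 160, 159, 162, 145, 145, 78, 71, 62, 46, 38, 42, 34, 35, 58, 70, 80, 146, 148, 150, 148, 147, 149, 148, 146, 151]
248 [158, 158, 157, 156, 160, 157, 158, 159, 144, 143, 72, 72, 46, 40, 41, 30, 32, 31, 30, 68, 69, 148, 145, 149, 147, 151, 151, 148, 148, 154]
256 [157, 157, 159, 158, 158, 157, 157, 159, 148, 145, 105, 66, 44, 41, 45, 50, 38, 38, 26, 54, 117, 148, 146, 148, 148, 149, 153, 145, 146, 151]
264 [160, 159, 158, 158, 158, 158, 157, 157, 148, 144, 145, 79, 68, 70, 69, 71, 70, 67, 69, 66, 147, 148, 150, 147, 148, 150, 152, 147, 147, 151]
272 [157, 157, 158, 156, 156, 156, 157, 160, 158, 157, 156, 71, 72, 68, 68, 67, 70, 70, 70, 82, 160, 158, 158, 160, 158, 162, 158, 157, 159, 158]
280 [100, 88, 156, 158, 157, 158, 157, 158, 156, 158, 159, 156, 73, 70, 69, 69, 69, 68, 77, 160, 161, 159, 160, 160, 161, 161, 161, 160, 128, 82]
288 [15, 18, 22, 27, 19, 151, 158, 157, 155, 158, 157, 159, 159, 158, 158, 157, 158, 161, 161, 162, 160, 160, 159, 158, 162, 71, 27, 18, 23, 14]
296 [22, 11, 25, 21, 13, 136, 156, 159, 160, 156, 159, 158, 159, 160, 160, 159, 160, 161, 162, 163, 160, 161, 161, 161, 163, 60, 24, 18, 22, 19]
```

```bash
python3 nav.py .474 .241 .25 -.0215 / .474 .241 .16 -.0215
```

```text
slide [-1.21, -2.4, 0.27] twist 0.01
slide [0.0, 0.0, 3.6] twist -0.0
```

{"name": "step_arm", "arguments": {"rows": [{"fingers": 200,"slide": [-0.5,-0.8,0],"twist": 0},{"fingers": 255,"slide": [-1.0,-1.7,0],"twist": 0},{"fingers": 255,"slide": [-1.2,-2.4,0.1],"twist": 0},{"fingers": 255,"slide": [-1.2,-2.4,0.8],"twist": 0},{"fingers": 255,"slide": [-1.2,-2.4,1.8],"twist": 0},{"fingers": 255,"slide": [-1.2,-2.4,2.8],"twist": 0},{"fingers": 255,"slide": [-1.2,-2.4,3.6],"twist": 0},{"fingers": 255,"slide": [-1.2,-2.4,3.75],"twist": 0}], "newtons": 20}}

```text
clock: 35.33
tcp_pos: [0.4702, 0.239, 0.1552]
orientation: [3.139, -0.033, -0.01]
force: [-0.4, -0.2, -0.9]
finger_gap: 0.01
grasp_force: 0.0
```

{"name": "step_arm", "arguments": {"rows": [{"fingers": 255,"slide": [0.3,0,0],"twist": 0},{"fingers": 255,"slide": [0.8,0,0],"twist": 0},{"fingers": 255,"slide": [1.3,0,0],"twist": 0},{"fingers": 255,"slide": [1.7,0,0],"twist": 0},{"fingers": 255,"slide": [2.1,0,0],"twist": 0}]}}

```text
clock: 35.75
tcp_pos: [0.5251, 0.2403, 0.1609]
orientation: [-3.141, 0.032, 0.002]
force: [-4.0, 0.2, 2.9]
finger_gap: 0.005
grasp_force: 2.5
```

{"name": "step_arm", "arguments": {"rows": [{"fingers": 255,"slide": [0.5,0,0],"twist": 0},{"fingers": 255,"slide": [1.0,0,0],"twist": 0},{"fingers": 255,"slide": [1.5,0,0],"twist": 0},{"fingers": 255,"slide": [2.0,0,0],"twist": 0},{"fingers": 255,"slide": [2.5,0,0],"twist": 0},{"fingers": 255,"slide": [3.0,0,0],"twist": 0},{"fingers": 255,"slide": [3.5,0,0],"twist": 0},{"fingers": 255,"slide": [3.9,0,0],"twist": 0}]}}

```text
clock: 36.42
tcp_pos: [0.6233, 0.2375, 0.1605]
orientation: [-3.141, 0.034, 0.001]
force: [-3.0, -1.1, 2.7]
finger_gap: 0.007
grasp_force: 1.8
```

```bash
cat > cap.py <<'E'
from h import *
import sys
# find capstan angle from black balls: score darkness at predicted ball positions
def angle(f):
    c=snap('top',f+'t.png'); d=snap('side',f+'s.png'); best=[]
    for q in np.radians(np.arange(0,90,2)):
        sc=0
        for n,im,lim in((f+'t.png',c['frame'],None),(f+'s.png',d['frame'],None)):
            for k in range(4):
                a=q+np.pi/4+k*np.pi/2; mx,mz=.09*np.sin(a),.11+.09*np.cos(a)
                if n[-5]=='s' and mz<.11 and mx<0: continue
                u,v=proj(n,[(.5754+mx+.0215*.15,.0892+.15-.0215*mx,mz)])[0].round().astype(int)
                sc+=im[v-2:v+3,u-2:u+3].mean()
        best.append((sc/7,np.degrees(q)))
    best.sort(); print('q mod 90:',[(round(a),round(b)) for a,b in best[:4]])
angle(sys.argv[1]); s=state(); print(s['tcp_pos'].round(4),s['force'].round(1),s['clock'])
E
python3 cap.py c1
```

```text
q mod 90: [(50, 2), (50, 0), (50, 4), (51, 8)]
[0.6249 0.237  0.1605] [-0.3 -0.5  0.5] 36.5167
```

{"name": "step_arm", "arguments": {"rows": [{"fingers": 255,"slide": [-0.1,0,-1.5],"twist": 0},{"fingers": 255,"slide": [-0.3,0,-3.0],"twist": 0},{"fingers": 255,"slide": [-1.8,0,-3.1],"twist": 0},{"fingers": 255,"slide": [-3.4,-0.05,-3.1],"twist": 0},{"fingers": 255,"slide": [-5.0,-0.1,-3.1],"twist": 0},{"fingers": 255,"slide": [-6.1,-0.1,-3.0],"twist": 0},{"fingers": 255,"slide": [-6.1,-0.1,-1.6],"twist": 0},{"fingers": 255,"slide": [-6.1,-0.1,0],"twist": 0}]}}

```text
clock: 37.18
tcp_pos: [0.472, 0.2446, 0.1633]
orientation: [-3.14, 0.031, -0.019]
force: [2.0, -0.5, 0.5]
finger_gap: 0.005
grasp_force: 0.0
```

{"name": "step_arm", "arguments": {"rows": [{"fingers": 255,"slide": [0,0,0],"twist": 0},{"fingers": 255,"slide": [0.8,0,0],"twist": 0},{"fingers": 255,"slide": [1.5,0,0],"twist": 0},{"fingers": 255,"slide": [2.2,0,0],"twist": 0},{"fingers": 255,"slide": [2.8,0,0],"twist": 0},{"fingers": 255,"slide": [3.4,0,0],"twist": 0},{"fingers": 255,"slide": [4.0,0,0],"twist": 0},{"fingers": 255,"slide": [4.6,0,0],"twist": 0}]}}

```text
clock: 37.85
tcp_pos: [0.5845, 0.2403, 0.1607]
orientation: [3.141, -0.034, -0.006]
force: [-6.6, -0.2, 0.2]
finger_gap: 0.004
grasp_force: 2.9
```

{"name": "step_arm", "arguments": {"rows": [{"fingers": 255,"slide": [0.5,0,0],"twist": 0},{"fingers": 255,"slide": [1.0,0,0],"twist": 0},{"fingers": 255,"slide": [1.5,0,0],"twist": 0},{"fingers": 255,"slide": [1.5,0,0],"twist": 0}]}}

```text
clock: 38.18
tcp_pos: [0.6251, 0.2392, 0.161]
orientation: [-3.14, 0.037, -0.003]
force: [-0.5, -0.5, 1.4]
finger_gap: 0.005
grasp_force: 0.6
```

```bash
python3 cap.py c2
```

```text
q mod 90: [(50, 2), (51, 4), (51, 0), (51, 8)]
[0.6237 0.2398 0.1608] [-0.6 -0.1 -0.1] 38.2833
```

{"name": "step_arm", "arguments": {"rows": [{"fingers": 255,"slide": [-0.1,0,-1.5],"twist": 0},{"fingers": 255,"slide": [-0.3,0,-3.0],"twist": 0},{"fingers": 255,"slide": [-1.8,0,-3.1],"twist": 0},{"fingers": 255,"slide": [-3.4,0,-3.1],"twist": 0},{"fingers": 255,"slide": [-5.0,0,-3.1],"twist": 0},{"fingers": 255,"slide": [-6.1,0,-3.0],"twist": 0},{"fingers": 255,"slide": [-6.1,0,-1.6],"twist": 0},{"fingers": 255,"slide": [-6.1,0,0],"twist": 0}]}}

```text
clock: 38.95
tcp_pos: [0.4712, 0.2444, 0.1631]
orientation: [-3.141, 0.03, -0.018]
force: [1.4, -0.7, -0.9]
finger_gap: 0.004
grasp_force: 0.0
```

{"name": "step_arm", "arguments": {"rows": [{"fingers": 255,"slide": [0,0,0],"twist": 0},{"fingers": 255,"slide": [0.8,0,0],"twist": 0},{"fingers": 255,"slide": [1.5,0,0],"twist": 0},{"fingers": 255,"slide": [2.2,0,0],"twist": 0},{"fingers": 255,"slide": [2.8,0,0],"twist": 0},{"fingers": 255,"slide": [3.4,0,0],"twist": 0},{"fingers": 255,"slide": [4.0,0,0],"twist": 0},{"fingers": 255,"slide": [4.6,0,0],"twist": 0}]}}

```text
clock: 39.62
tcp_pos: [0.5839, 0.2403, 0.1607]
orientation: [3.14, -0.033, -0.007]
force: [-5.8, 0.7, -0.2]
finger_gap: 0.002
grasp_force: 3.0
```

{"name": "step_arm", "arguments": {"rows": [{"fingers": 255,"slide": [0.5,0,0],"twist": 0},{"fingers": 255,"slide": [1.0,0,0],"twist": 0},{"fingers": 255,"slide": [1.5,0,0],"twist": 0},{"fingers": 255,"slide": [1.5,0,0],"twist": 0}]}}

```text
clock: 39.95
tcp_pos: [0.6245, 0.2394, 0.161]
orientation: [-3.14, 0.036, -0.002]
force: [-0.1, -0.8, 1.3]
finger_gap: 0.007
grasp_force: 0.7
```

```bash
python3 cap.py c3
```

```text
q mod 90: [(51, 4), (51, 2), (51, 0), (51, 8)]
[0.6233 0.2398 0.1608] [-0.4 -0.1  0.3] 40.05
```

{"name": "step_arm", "arguments": {"rows": [{"fingers": 255,"slide": [-0.1,0,-1.5],"twist": 0},{"fingers": 255,"slide": [-0.3,0,-3.0],"twist": 0},{"fingers": 255,"slide": [-1.8,0,-3.1],"twist": 0},{"fingers": 255,"slide": [-3.4,0,-3.1],"twist": 0},{"fingers": 255,"slide": [-5.0,0,-3.1],"twist": 0},{"fingers": 255,"slide": [-6.1,0,-3.0],"twist": 0},{"fingers": 255,"slide": [-6.1,0,-1.6],"twist": 0},{"fingers": 255,"slide": [-6.1,0,0],"twist": 0}]}}

```text
clock: 40.72
tcp_pos: [0.471, 0.2444, 0.163]
orientation: [-3.141, 0.03, -0.017]
force: [1.6, 0.3, -0.7]
finger_gap: 0.002
grasp_force: 0.0
```

{"name": "step_arm", "arguments": {"rows": [{"fingers": 255,"slide": [0,0,0],"twist": 0},{"fingers": 255,"slide": [0.8,0,0],"twist": 0},{"fingers": 255,"slide": [1.5,0,0],"twist": 0},{"fingers": 255,"slide": [2.2,0,0],"twist": 0},{"fingers": 255,"slide": [2.8,0,0],"twist": 0},{"fingers": 255,"slide": [3.4,0,0],"twist": 0},{"fingers": 255,"slide": [4.0,0,0],"twist": 0},{"fingers": 255,"slide": [4.6,0,0],"twist": 0}]}}

```text
clock: 41.38
tcp_pos: [0.5837, 0.2403, 0.1607]
orientation: [3.14, -0.033, -0.007]
force: [-6.5, -1.0, -0.9]
finger_gap: 0.006
grasp_force: 3.1
```

{"name": "step_arm", "arguments": {"rows": [{"fingers": 255,"slide": [0.5,0,0],"twist": 0},{"fingers": 255,"slide": [1.0,0,0],"twist": 0},{"fingers": 255,"slide": [1.5,0,0],"twist": 0},{"fingers": 255,"slide": [1.5,0,0],"twist": 0}]}}

```text
clock: 41.72
tcp_pos: [0.6244, 0.2394, 0.161]
orientation: [-3.14, 0.036, -0.001]
force: [0.0, 0.0, 1.9]
finger_gap: 0.006
grasp_force: 0.8
```

```bash
python3 cap.py c4; python3 -c "
from h import *
# plates in the top view: white extents along the +x bar/lug line (z~.14) and web line
import cv2
g=cv2.cvtColor(cv2.imread('pics/c4t.png'),cv2.COLOR_BGR2GRAY);h=cv2.cvtColor(cv2.imread('pics/c4s.png'),cv2.COLOR_BGR2GRAY)
ys=np.arange(-.085,.10,.004)
for n,im in(('c4t.png',g),('c4s.png',h)):
  for x,z in((.66,.14),(.62,.17),(.58,.206),(.53,.17),(.49,.14)):
    p=proj(n,[(x,y,z) for y in ys]).round().astype(int); print(n[2],x,im[p[:,1],p[:,0]].tolist())
"
```

```text
q mod 90: [(50, 4), (50, 2), (51, 0), (51, 8)]
[0.6232 0.2399 0.1608] [ 0.5 -0.   0.8] 41.8167
t 0.66 [97, 97, 91, 73, 92, 114, 162, 165, 164, 166, 133, 122, 124, 124, 139, 158, 164, 165, 164, 143, 122, 119, 148, 166, 165, 164, 156, 131, 119, 122, 150, 165, 164, 164, 158, 125, 117, 100, 99, 100, 101, 108, 118, 120, 120, 120, 120]
t 0.62 [97, 99, 97, 93, 85, 148, 165, 166, 164, 164, 166, 165, 133, 117, 163, 166, 166, 164, 164, 165, 166, 159, 162, 164, 165, 165, 164, 165, 155, 156, 164, 165, 164, 164, 164, 158, 108, 94, 98, 98, 97, 97, 93, 98, 98, 97, 97]
t 0.58 [98, 98, 98, 97, 95, 115, 147, 148, 156, 165, 134, 157, 166, 156, 97, 147, 150, 164, 165, 136, 162, 155, 153, 164, 154, 164, 143, 161, 164, 142, 163, 146, 164, 165, 158, 165, 121, 96, 98, 97, 97, 97, 75, 64, 62, 106, 125]
t 0.53 [100, 100, 98, 100, 110, 124, 165, 164, 165, 165, 165, 164, 150, 119, 107, 165, 164, 164, 165, 165, 164, 156, 153, 164, 164, 164, 165, 164, 156, 145, 162, 164, 165, 164, 165, 164, 145, 106, 97, 98, 97, 96, 97, 119, 118, 100, 52]
t 0.49 [100, 101, 100, 82, 88, 109, 132, 154, 164, 165, 164, 155, 115, 114,
[... 662 characters left out ...]
108, 107, 160, 181, 181, 193, 185, 184, 195, 179, 130, 172, 183, 182, 198, 191, 193, 189, 175, 191, 182, 193, 198, 195, 192, 179, 192, 180, 174, 196, 190, 190, 167, 108, 108, 109, 109, 110, 113, 114, 115, 119, 121]
s 0.53 [109, 109, 107, 109, 106, 120, 176, 185, 184, 194, 187, 196, 192, 165, 140, 187, 192, 186, 193, 193, 197, 201, 192, 193, 196, 192, 196, 191, 195, 194, 190, 196, 181, 194, 199, 197, 197, 154, 105, 106, 107, 108, 110, 127, 134, 138, 137]
s 0.49 [111, 110, 110, 107, 101, 145, 172, 190, 186, 190, 187, 194, 173, 151, 114, 116, 164, 189, 198, 192, 193, 159, 139, 142, 168, 197, 191, 196, 175, 152, 147, 161, 193, 196, 192, 190, 172, 137, 118, 108, 106, 106, 104, 113, 122, 138, 141]
```

{"name": "step_arm", "arguments": {"rows": [{"fingers": 255,"slide": [-0.1,0,-1.5],"twist": 0},{"fingers": 255,"slide": [-0.3,0,-3.0],"twist": 0},{"fingers": 255,"slide": [-1.8,0,-3.1],"twist": 0},{"fingers": 255,"slide": [-3.4,0,-3.1],"twist": 0},{"fingers": 255,"slide": [-5.0,0,-3.1],"twist": 0},{"fingers": 255,"slide": [-6.1,0,-3.0],"twist": 0},{"fingers": 255,"slide": [-6.1,0,-1.6],"twist": 0},{"fingers": 255,"slide": [-6.1,0,0],"twist": 0}]}}

```text
clock: 42.48
tcp_pos: [0.471, 0.2444, 0.163]
orientation: [-3.141, 0.03, -0.017]
force: [1.5, 0.2, -0.7]
finger_gap: 0.01
grasp_force: 0.0
```

{"name": "step_arm", "arguments": {"rows": [{"fingers": 255,"slide": [0,0,0],"twist": 0},{"fingers": 255,"slide": [0.8,0,0],"twist": 0},{"fingers": 255,"slide": [1.5,0,0],"twist": 0},{"fingers": 255,"slide": [2.2,0,0],"twist": 0},{"fingers": 255,"slide": [2.8,0,0],"twist": 0},{"fingers": 255,"slide": [3.4,0,0],"twist": 0},{"fingers": 255,"slide": [4.0,0,0],"twist": 0},{"fingers": 255,"slide": [4.6,0,0],"twist": 0}]}}

```text
clock: 43.15
tcp_pos: [0.5837, 0.2403, 0.1607]
orientation: [3.14, -0.033, -0.007]
force: [-7.2, -1.4, -0.9]
finger_gap: 0.004
grasp_force: 3.1
```

{"name": "step_arm", "arguments": {"rows": [{"fingers": 255,"slide": [0.5,0,0],"twist": 0},{"fingers": 255,"slide": [1.0,0,0],"twist": 0},{"fingers": 255,"slide": [1.5,0,0],"twist": 0},{"fingers": 255,"slide": [1.5,0,0],"twist": 0}]}}

```text
clock: 43.48
tcp_pos: [0.6243, 0.2394, 0.1609]
orientation: [-3.14, 0.036, -0.001]
force: [-0.7, -0.1, 1.8]
finger_gap: 0.003
grasp_force: 0.8
```

{"name": "step_arm", "arguments": {"rows": [{"fingers": 255,"slide": [-0.1,0,-1.5],"twist": 0},{"fingers": 255,"slide": [-0.3,0,-3.0],"twist": 0},{"fingers": 255,"slide": [-1.8,0,-3.1],"twist": 0},{"fingers": 255,"slide": [-3.4,0,-3.1],"twist": 0},{"fingers": 255,"slide": [-5.0,0,-3.1],"twist": 0},{"fingers": 255,"slide": [-6.1,0,-3.0],"twist": 0},{"fingers": 255,"slide": [-6.1,0,-1.6],"twist": 0},{"fingers": 255,"slide": [-6.1,0,0],"twist": 0}]}}

```text
clock: 44.15
tcp_pos: [0.4714, 0.2446, 0.1637]
orientation: [-3.141, 0.03, -0.018]
force: [0.8, 0.1, -0.5]
finger_gap: 0.002
grasp_force: 0.0
```

{"name": "step_arm", "arguments": {"rows": [{"fingers": 255,"slide": [0,0,0],"twist": 0},{"fingers": 255,"slide": [0.6,0,0],"twist": 0},{"fingers": 255,"slide": [1.2,0,0],"twist": 0},{"fingers": 255,"slide": [1.7,0,0],"twist": 0},{"fingers": 255,"slide": [2.2,0,0],"twist": 0}]}}

```text
clock: 44.57
tcp_pos: [0.5244, 0.2416, 0.1615]
orientation: [3.14, -0.033, -0.004]
force: [-5.4, -1.5, 3.7]
finger_gap: 0.007
grasp_force: 3.0
```

Sixth push; step carefully with force watch.

{"name": "step_arm", "arguments": {"rows": [{"fingers": 255,"slide": [0.5,0,0],"twist": 0},{"fingers": 255,"slide": [1.0,0,0],"twist": 0},{"fingers": 255,"slide": [1.4,0,0],"twist": 0},{"fingers": 255,"slide": [1.8,0,0],"twist": 0}]}}

```text
clock: 44.9
tcp_pos: [0.5708, 0.2407, 0.1611]
orientation: [3.141, -0.034, 0.0]
force: [-4.3, -2.0, 1.9]
finger_gap: 0.004
grasp_force: 2.0
```

{"name": "step_arm", "arguments": {"rows": [{"fingers": 255,"slide": [0.3,0,0],"twist": 0},{"fingers": 255,"slide": [0.6,0,0],"twist": 0},{"fingers": 255,"slide": [0.9,0,0],"twist": 0}]}}

```text
clock: 45.15
tcp_pos: [0.5911, 0.2405, 0.159]
orientation: [3.141, -0.032, -0.007]
force: [-6.0, 0.4, 0.4]
finger_gap: 0.007
grasp_force: 2.8
```

{"name": "step_arm", "arguments": {"rows": [{"fingers": 255,"slide": [0.2,0,0],"twist": 0},{"fingers": 255,"slide": [0.4,0,0],"twist": 0},{"fingers": 255,"slide": [0.6,0,0],"twist": 0}]}}

```text
clock: 45.4
tcp_pos: [0.6066, 0.2407, 0.1593]
orientation: [-3.141, 0.031, 0.004]
force: [-5.2, -1.9, 0.5]
finger_gap: 0.005
grasp_force: 2.4
```

{"name": "step_arm", "arguments": {"rows": [{"fingers": 255,"slide": [0.2,0,0],"twist": 0},{"fingers": 255,"slide": [0.4,0,0],"twist": 0},{"fingers": 255,"slide": [0.6,0,0],"twist": 0}]}}

```text
clock: 45.65
tcp_pos: [0.6173, 0.2407, 0.159]
orientation: [3.14, -0.03, -0.019]
force: [-22.5, -2.4, 7.9]
finger_gap: 0.005
grasp_force: 11.0
```

```bash
python3 cap.py c6
```

```text
q mod 90: [(50, 2), (51, 88), (51, 0), (51, 4)]
[0.6174 0.2407 0.1591] [-16.2  -1.8   6.9] 45.75
```

{"name": "step_arm", "arguments": {"rows": [{"fingers": 255,"slide": [0.1,0,0],"twist": 0},{"fingers": 255,"slide": [0.2,0,0],"twist": 0},{"fingers": 255,"slide": [0.2,0,0],"twist": 0}]}}

```text
clock: 46.0
tcp_pos: [0.619, 0.2409, 0.1588]
orientation: [3.138, -0.027, -0.028]
force: [-23.6, -3.1, 10.7]
finger_gap: 0.001
grasp_force: 12.6
```

{"name": "step_arm", "arguments": {"rows": [{"fingers": 255,"slide": [0.15,0,0],"twist": 0},{"fingers": 255,"slide": [0.3,0,0],"twist": 0},{"fingers": 255,"slide": [0.3,0,0],"twist": 0},{"fingers": 255,"slide": [0.3,0,0],"twist": 0}]}}

```text
clock: 46.33
tcp_pos: [0.6222, 0.2414, 0.1585]
orientation: [3.136, -0.024, -0.041]
force: [-32.7, -5.1, 13.8]
finger_gap: 0.006
grasp_force: 17.6
```

```bash
python3 cap.py c7
```

```text
q mod 90: [(49, 4), (49, 2), (50, 0), (50, 6)]
[0.6222 0.2414 0.1585] [-33.1  -4.2  14.2] 46.4333
```

{"name": "step_arm", "arguments": {"rows": [{"fingers": 255,"slide": [-0.6,0,0],"twist": 0},{"fingers": 255,"slide": [-0.8,0,-1.2],"twist": 0},{"fingers": 255,"slide": [-0.9,0,-2.8],"twist": 0},{"fingers": 255,"slide": [-2.4,0,-3.1],"twist": 0},{"fingers": 255,"slide": [-4.0,0,-3.1],"twist": 0},{"fingers": 255,"slide": [-5.6,0,-3.1],"twist": 0},{"fingers": 255,"slide": [-6.5,0,-3.0],"twist": 0},{"fingers": 255,"slide": [-6.5,0,-1.5],"twist": 0}]}}

```text
clock: 47.1
tcp_pos: [0.4737, 0.2472, 0.2043]
orientation: [-3.138, 0.026, -0.025]
force: [2.3, 2.0, 0.1]
finger_gap: 0.009
grasp_force: 0.0
```

{"name": "step_arm", "arguments": {"rows": [{"fingers": 255,"slide": [0,0,1.4],"twist": 0},{"fingers": 255,"slide": [0,0,1.4],"twist": 0},{"fingers": 255,"slide": [0.4,0,1.4],"twist": 0},{"fingers": 255,"slide": [0.8,0,1.4],"twist": 0},{"fingers": 255,"slide": [1.0,0,1.4],"twist": 0}]}}

```text
clock: 47.52
tcp_pos: [0.4968, 0.2424, 0.1634]
orientation: [3.141, -0.035, -0.009]
force: [-18.7, -2.7, 9.5]
finger_gap: 0.005
grasp_force: 9.7
```

{"name": "step_arm", "arguments": {"rows": [{"fingers": 255,"slide": [0.15,0,0],"twist": 0},{"fingers": 255,"slide": [0.3,0,0],"twist": 0},{"fingers": 255,"slide": [0.4,0,0],"twist": 0}]}}

```text
clock: 47.77
tcp_pos: [0.4973, 0.2423, 0.1624]
orientation: [3.135, -0.029, -0.038]
force: [-37.7, -7.6, 20.7]
finger_gap: 0.005
grasp_force: 19.9
```

{"name": "step_arm", "arguments": {"rows": [{"fingers": 255,"slide": [-0.6,0,0],"twist": 0},{"fingers": 255,"slide": [-1.4,0,0],"twist": 0},{"fingers": 255,"slide": [-1.6,0,-1.2],"twist": 0},{"fingers": 255,"slide": [-1.6,0,-2.6],"twist": 0},{"fingers": 255,"slide": [-1.6,0,-4.0],"twist": 0},{"fingers": 255,"slide": [-1.6,-1.0,-5.0],"twist": 0},{"fingers": 255,"slide": [-1.6,-2.5,-5.5],"twist": 0},{"fingers": 255,"slide": [-1.6,-4.0,-6],"twist": 0}]}}

```text
clock: 48.43
tcp_pos: [0.4735, 0.3436, 0.3166]
orientation: [-3.138, 0.042, -0.011]
force: [0.7, 0.8, -0.3]
finger_gap: 0.006
grasp_force: 0.0
```

{"name": "step_arm", "arguments": {"rows": [{"fingers": 255,"slide": [-0.5,-1.5,0],"twist": 0},{"fingers": 255,"slide": [-0.5,-3,0],"twist": 0},{"fingers": 255,"slide": [-0.5,-3,0],"twist": 0},{"fingers": 255,"slide": [-0.5,-3,0],"twist": 0}]}}

```text
clock: 48.77
tcp_pos: [0.459, 0.4214, 0.3129]
orientation: [-3.138, 0.027, 0.001]
force: [0.1, -0.8, 0.3]
finger_gap: 0.004
grasp_force: 0.0
```

```bash
python3 cap.py c8; python3 -c "
from h import *
import cv2
g=cv2.imread('pics/c8t.png',0);h=cv2.imread('pics/c8s.png',0)
ys=np.arange(-.085,.10,.004)
for n,im in(('c8t.png',g),('c8s.png',h)):
  for x,z in((.66,.14),(.62,.17),(.53,.17),(.49,.14)):
    p=proj(n,[(x,y,z) for y in ys]).round().astype(int); print(n[2],x,im[p[:,1],p[:,0]].tolist())
# pin
for P in ((.501,.179,.21),(.501,.179,.181),(.578,.177,.21)):
  for n,im in(('c8t.png',g),('c8s.png',h)):
    u,v=proj(n,[P])[0].round().astype(int); print(n[2],P,im[v-6:v+7:3,u-6:u+7:2].tolist())
"
```

```text
q mod 90: [(40, 0), (40, 2), (42, 88), (42, 4)]
[0.4607 0.4178 0.3128] [-0.4 -0.1  0.9] 48.8667
t 0.66 [95, 94, 88, 73, 144, 159, 160, 160, 161, 119, 113, 119, 151, 160, 161, 160, 143, 117, 119, 145, 160, 160, 161, 153, 132, 116, 122, 146, 160, 160, 160, 150, 111, 100, 93, 97, 97, 99, 107, 116, 119, 118, 117, 118, 118, 118, 118]
t 0.62 [94, 94, 94, 138, 156, 160, 159, 159, 160, 160, 157, 155, 160, 160, 159, 160, 160, 159, 158, 158, 160, 159, 160, 160, 160, 150, 152, 160, 160, 161, 159, 159, 155, 133, 93, 96, 95, 95, 93, 91, 93, 94, 94, 96, 95, 93, 95]
t 0.53 [96, 96, 96, 100, 149, 159, 160, 160, 160, 160, 160, 137, 158, 161, 160, 160, 161, 160, 150, 148, 160, 159, 159, 159, 160, 160, 141, 159, 160, 161, 160, 160, 160, 154, 105, 94, 96, 95, 96, 95, 114, 121, 122, 121, 122, 121, 122]
t 0.49 [97, 97, 99, 81, 83, 142, 159, 160, 160, 154, 113, 111, 122, 160, 159, 161, 160, 135, 114, 106, 142, 158, 160, 161, 156, 136, 99, 110, 137, 161, 159, 161, 154, 114, 99, 94, 95, 94, 93, 93, 94, 93, 95, 96, 94, 94, 92]
s 0.66 [54, 55, 55, 72, 124, 138, 153, 153, 154, 139, 126, 130, 152, 187, 187, 186,
[... 1343 characters left out ...]
2, 110], [91, 59, 62, 63, 50, 59, 96], [103, 68, 53, 49, 52, 70, 105], [110, 87, 92, 91, 98, 109, 114]]
s (0.501, 0.179, 0.181) [[133, 127, 66, 26, 29, 83, 131], [128, 99, 42, 19, 29, 71, 122], [122, 76, 42, 31, 35, 51, 109], [128, 97, 61, 45, 50, 71, 115], [126, 126, 126, 123, 124, 128, 128]]
t (0.578, 0.177, 0.21) [[111, 112, 111, 112, 108, 109, 107], [95, 111, 113, 112, 112, 113, 112], [91, 107, 105, 83, 84, 91, 107], [95, 109, 100, 55, 55, 65, 105], [103, 112, 103, 88, 86, 94, 108]]
s (0.578, 0.177, 0.21) [[128, 131, 127, 129, 126, 131, 138], [128, 130, 128, 126, 128, 126, 135], [126, 130, 131, 126, 128, 128, 132], [126, 127, 129, 126, 128, 128, 130], [127, 125, 112, 105, 105, 120, 117]]
```

```bash
python3 -c "
from workcell import sign_off
print(sign_off())"
```

```text
the job is handed in; nothing more can be done
None
```

Job handed in, result not known: all four plates hang on the bars, though two got bumped and shifted along them on the way; then the pin was parked in the notch, and the pack is squeezed tight, with the capstan holding against a push of about 40 N.

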